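# Make up the tube shaker: keyed carrier, retaining disc, snap cap

## Task

Make up the tube shaker for a run: lower the loaded blue tube carrier over the spindle post and turn it under light pressure until its slots find the drive pins and it drops fully home, then lay the white retaining disc on it, then push the orange cap on until it snaps down flush on the disc's hub. Feel for the pins and go gently, never forcing the drive; keep the carrier level so that no tube falls out, and leave the other things on the bench where they are.

Things in the scene. Friction and masses are not known exactly. Their poses are not given: they have to be found in the camera images.
- shaker: Tube shaker: white box 170 (x) x 140 (y) x 85 mm high, fixed, green front panel on its -x side; origin under the centre. On top, on its vertical centre axis, is the spindle: drive flange, drive pins and post. The spindle's turn angle differs in every run and is not measured; it is stiff to turn (0.6 N m), so it stays put when a carrier rubs on the pins. More than 45 N on the spindle spoils it.
- spindle_seat (a point): On the spindle axis at the top face of the round aluminium drive flange (64 mm across, 105 mm above the bench); z up. Two opposite round-topped drive pins, 6 mm thick, stand 5 mm up from the flange, 26 mm from the axis, in an unmeasured direction. The steel post in the middle is 18 mm thick up to 52 mm above the flange, then tapers to 13 mm at 57 mm.
- spigot_tip (a point): Top of the post, 73 mm above the flange, on its axis. The last 16 mm are a 13 mm thick spigot whose tip is coned to 9 mm across. Two opposite spring-loaded brass balls stand 2.5 mm out of the spigot, 7 mm below the tip; carrier and disc pass them freely.
- carrier: Blue tube carrier with twelve red-capped tubes, round, 116 mm across, 240 to 360 g. Origin: centre of the underside, z up. Rim (80 to 116 mm across) 20 mm high, caps up to 30 mm. The floor inside the rim, 8 mm thick, has four through slots on its +x, +y, -x, -y, 10 mm wide round the circle, 21 to 31 mm from the centre. Off the slots it rides on the pins 5 mm high; it fits at each quarter turn, with 4 degrees of play.
- sleeve_top (a point): Top of the carrier's aluminium centre sleeve, on its axis, 53 mm above the underside. Sleeve: 30 mm outside, 21 mm bore right through; hold the carrier by it. It stands 23 mm clear above the tube caps. Fully home, the carrier's underside lies on the drive flange.
- disc: Retaining disc, 100 g: white plate 112 mm across and 4 mm thick, with a black hub in the middle to hold it by, 40 mm outside, its top 27 mm above the plate's underside. The hub is hollow from below (34 mm across, 22 mm deep, to go over the carrier's sleeve) and has a 21 mm bore through its top. Origin: centre of the plate's underside, hub (z) up. In place it hangs on the sleeve, its underside 31 mm above the flange.
- cap: Orange ribbed cap, 34 mm across, 24 mm high, closed on top, 50 g. Bore from below: 15 mm across in the 4 mm thick lip, 20 mm above it, 17 mm deep in all. Origin: centre of the underside, z up. Set on the spigot it stops on the spring balls 11 mm too high; a push of 5 to 10 N snaps the lip past them. Home, its underside rests on the disc's hub, 58 mm above the flange.
- dish: Bystander: petri dish with amber contents, 60 mm across, 14 mm high. Origin: centre of the underside.
- forceps: Bystander: steel forceps, 125 mm long, 5 mm high, lying along its x. Origin: middle, on the bench.
- tip_box: Bystander: pipette tip box, 117 (x) x 82 (y) x 63 mm, grey with a yellow lid. Origin: centre of the underside.
- rack: Bystander: green tube rack, 80 (x) x 160 (y) x 47 mm. Origin: centre of the underside.
- jar: Bystander: small amber jar, 50 mm across, 50 mm high. Origin: centre of the underside.
- timer: Bystander: white bench timer, 60 x 60 x 17 mm. Origin: centre of the underside.
Not all that is in view belongs to the job. Several things have the shape of the cap; the one meant has the colours described above. Leave any brown look-alike of the disc alone.

How it is judged:
On the way, in this order (a step that is already met when the one before it is completed fails the run):
1. the carrier is fully home on the drive pins (underside within 2 mm of the flange) (z of carrier in the frame of spindle_seat between -0.002 and 0.002 m and horizontal distance between carrier and spindle_seat below 0.003 m and angle between carrier's own z axis and vertical below 0.06 rad), for 0.2 s.
2. the retaining disc lies on the seated carrier's sleeve (all of step 1 and z of disc in the frame of spindle_seat between 0.0285 and 0.0335 m and horizontal distance between disc and spindle_seat below 0.003 m and angle between disc's own z axis and vertical below 0.06 rad), for 0.2 s.
3. the cap has snapped home on the disc's hub (all of step 2 and z of cap in the frame of spindle_seat between 0.055 and 0.061 m and horizontal distance between cap and spindle_seat below 0.003 m and angle between cap's own z axis and vertical below 0.06 rad), for 0.2 s.
At the end, for the whole second after the job is handed in: The carrier's underside is within 2 mm of the flange, the disc's within 2.5 mm of 31 mm above the flange and the cap's within 3 mm of 58 mm above it; all three centred on the spindle within 3 mm, level within 3.4 degrees and at rest (all of step 3 and linear speed of each of carrier, disc, cap below 0.02 m/s); the robot touches nothing.
It fails at once if the carrier is pressed on the shaker with more than 45 N (contact force between carrier and shaker above 45 N).
It fails at once if the cap is pressed on the spigot or its balls with more than 45 N (contact force between cap and shaker above 45 N).
It fails at once if the loaded carrier is tipped by more than 26 degrees (angle between carrier's own z axis and vertical above 0.45 rad).
It fails at once if a bystander (dish, forceps, tip box, rack, jar or timer) is moved by more than 15 mm (distance of any of dish, forceps, tip_box, rack, jar, timer from where it was at the start of the episode above 0.015 m).
It also fails if it takes over 72 s, if anything falls off the work surface, if the arm or the gripper's body presses on something with over 40 N, if the wrist force passes 120 N, or if a joint passes its speed limit or range.

## Robot

A 6-joint arm with a two-finger parallel gripper is mounted at the origin on the work surface. World frame = base frame: x ahead of the robot, y to its left, z up, the work surface at z = 0. Lengths are in m, angles in rad, forces in N, time in s.
With the tool pointing down it reaches from about 0.35 to 0.875 m from the base axis. Payload 4.2 kg.
Tool frame: the origin (TCP) lies where the fingers leave the gripper's body, on its centre line; the fingertips stand 73 mm ahead of it and the grasp point (between the pads) lies 54 mm ahead of it; x points along the fingers, z is the direction in which the jaws open and shut, and the axes are right-handed (so a half turn about x gives the same grasp; the last joint's range is limited). The gripper opens to 85 mm and grips with 20 to 120 N. Pads are 22 mm wide; open, the fingers measure 114 mm over their backs; the gripper's body (76 mm by 85 mm) begins 54 mm behind the grasp point. The pads swing forward as they close: fully open they stand 13 mm farther back than shut.
Start: joints at [1.469, 0.385, 0.008, 0, -1.194, -0.259], TCP at [0.221, 0.585, 0.304] pointing down, gripper open.
Joint ranges: [-3.14, 3.14], [-1.21, 2.06], [-1.07, 1.41], [-3.16, 2.05], [-2.99, -0.16], [-3.1, 3.1]. Speed limits (rad/s): [2.79, 2.79, 3.14, 3.14, 3.14, 3.14].

## Interface

Orientations are given as a 3x3 rotation matrix whose columns are the frame's x, y, z axes.
In Python, from cell import get_state, get_image, close_job gives the robot as it stands.
- The arm moves only by the tool play_rows, never from a script. Its argument "rows" is text: rows parted by semicolons, each of 7 numbers parted by spaces: the shift along the tool's x, y, z as a fraction of full scale, then the turn, a rotation vector about the tool's x, y, z as a fraction of full scale, then the opening, from 0 (shut) to 1 (fully open). In form: tx ty tz wx wy wz jaw; .... A call has 1 to 20 rows; each row is the pose to reach, as a shift and turn from the pose commanded when the call began, along the tool's axes at that moment; what a row does not reach only later rows make up. Full scale, the value 1, is 400 mm for a shift and 90 degrees for a turn. A row lasts 1/12 s, in which the tool goes at most 41.7 mm and 7.16 degrees, less where a joint would pass 70% of its speed; a pose out of reach is approached as far as the arm can. A call with a number of a shift or a turn outside -1 to 1 is refused whole. A call with a gripper value outside its range is refused whole. The fingers move at their own pace and stop on an object; "grip_force" is the grip in N (left out, the last holds). Time passes only in rows, so rows that repeat a pose let the fingers close. It gives the time, the measured TCP pose, the force and the opening at its end, in the units of the state.
- get_state(): the state, without advancing time (a new reading comes with each control period).
- get_image(name): name is "side" or "top" or "wrist"; returns a dict with "pixels" (480x640x3 uint8, red, green, blue), "fx", "fy", "cx", "cy" (pixels), "xyz" and "orientation" of the camera in the world; the wrist camera has in their place "hand_eye" (4x4, takes a point from camera to tool coordinates, whose origin is the TCP and whose axes are the tool frame's). Camera axes: x right, y up, looking along -z (the intrinsics and any distortion apply to the point x, -y, -z); pixel columns grow to the right and rows downward; lengths in m; the calibration is good to about 2 mm. A picture is of the moment at which its call begins: read the wrist's pose just before it. There is no depth.
- close_job(): hands the job in, once; it reports no verdict.
The state is a dict: "clock": time; "joint_pos": joint angles; "qd": joint speeds; "effort": joint torques, N m; "position": TCP position; "tcp_rot": TCP orientation; "force": force on the tool from outside, world axes, zero at the start; "moment": the same for the moment, N m; "width": finger opening in m.
Only numpy, scipy, OpenCV 4.12 (cv2) and the standard library are available. Lean on these libraries where they do the work, as an engineer would, in place of code of your own. Each camera call takes 0.05 s, during which the arm holds its last target.

## Working session

There is one attempt and no reset: what is moved stays moved. The work goes in short steps, Python scripts to look and compute and a tool call to move; the robot and the scene stay as the last step left them, time stands still between calls to the robot, and variables do not carry over. Pictures are saved under pics/ and viewed, and the job is handed in when it is done.

Besides the shell and the picture viewer there is one more tool, called after "Emit:" as name(argument=value, ...) on one line, values as JSON. play_rows: Moves the arm, as the interface text tells. Shift numbers are shares of 400 mm and turn numbers shares of 90 degrees, none past 1 either way. Its arguments: {"type":"object","properties":{"rows":{"type":"string"},"grip_force":{"type":"number"}},"required":["rows"]}

```bash
ls; mkdir -p pics
python3 - <<'E'
from cell import get_state,get_image
import cv2,numpy as np,pickle
s=get_state(); print(s)
for n in ["side","top","wrist"]:
    im=get_image(n); pickle.dump(im,open(f'pics/{n}0.pkl','wb'))
    cv2.imwrite(f'pics/{n}0.png',im['pixels'][:,:,::-1])
    print(n,{k:v for k,v in im.items() if k!='pixels'})
E
```

```text
pics
{'clock': 0.0, 'joint_pos': array([ 1.46857813e+00,  3.85541656e-01,  6.62324574e-03, -4.99612268e-04,
       -1.19398063e+00, -2.58634509e-01]), 'qd': array([-0.00023405,  0.00149236,  0.00078464, -0.0004213 , -0.00094256,
        0.00018064]), 'effort': array([ 5.63470658e-04, -3.92281079e+01,  1.88400882e+01,  4.18611601e+00,
       -4.57308037e-03,  1.80741907e-06]), 'position': array([0.22047517, 0.58436668, 0.3028293 ]), 'tcp_rot': array([[-6.76692426e-04,  9.35531029e-01, -3.53243875e-01],
       [-2.04429349e-03, -3.53244512e-01, -9.35528800e-01],
       [-9.99997681e-01,  8.90689000e-05,  2.15153788e-03]]), 'force': array([ 0.35977541,  0.1201395 , -0.11704006]), 'moment': array([ 0.00885926, -0.02563977,  0.03637066]), 'width': 0.08548071869593918}
side {'fx': 445.7323771604747, 'fy': 445.7323771604747, 'cx': 317.71284102941905, 'cy': 236.93608937610506, 'xyz': array([0.47238356, 0.82246401, 0.62163298]), 'orientation': array([[-0.99458704,  0.06215703, -0.08326538],
       [-0.10331762, -0.50637353,  0.8561024 ],
       [ 0.01104939,  0.86007113,  0.51005447]])}
top {'fx': 559.9953234998205, 'fy': 559.9953234998205, 'cx': 322.8960300143423, 'cy': 246.9863936027379, 'xyz': array([ 0.46087285, -0.02013628,  1.36175845]), 'orientation': array([[ 0.00715759,  0.99783517, -0.06537388],
       [-0.99997186,  0.00699548, -0.00270821],
       [-0.00224502,  0.06539142,  0.99785717]])}
wrist {'fx': 380.9703896079436, 'fy': 380.9703896079436, 'cx': 319.57842161910713, 'cy': 247.03637281288061, 'hand_eye': array([[-3.67849409e-04,  3.01825688e-01, -9.53363057e-01,
        -6.97153770e-02],
       [ 3.10849209e-05,  9.53363125e-01,  3.01825697e-01,
         7.83728224e-02],
       [ 9.99999932e-01,  8.13911892e-05, -3.60076290e-04,
         8.74587626e-04],
       [ 0.00000000e+00,  0.00000000e+00,  0.00000000e+00,
         1.00000000e+00]])}
```

View pics/top0.png

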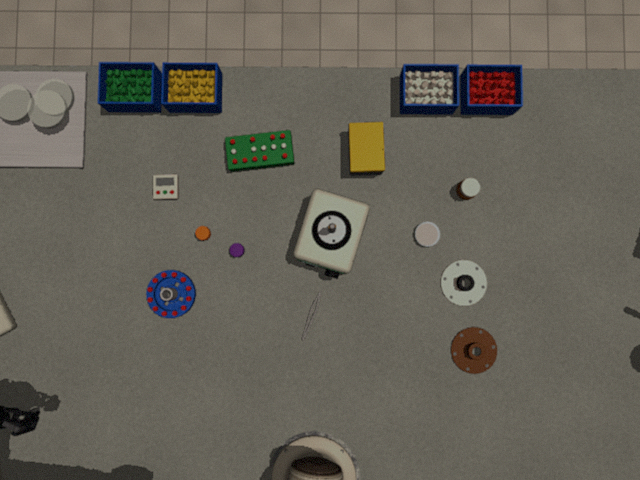

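View pics/side0.png

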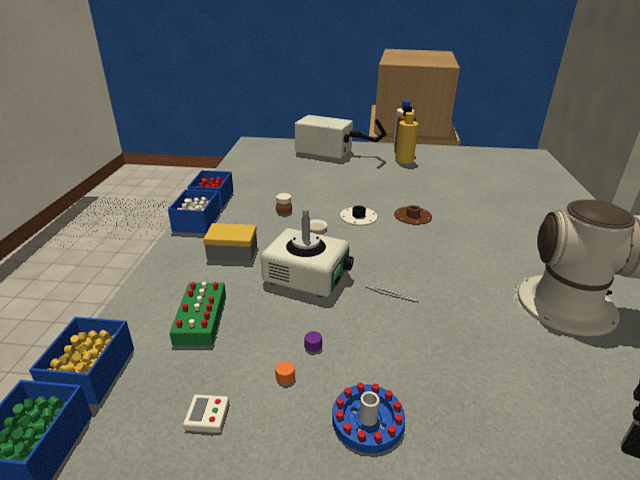

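View pics/wrist0.png

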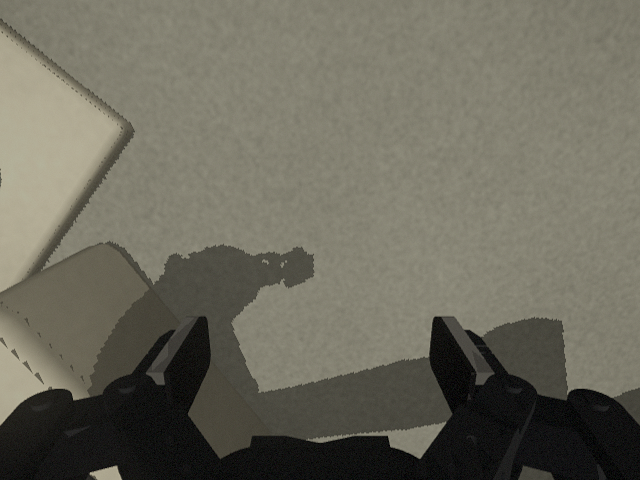

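The top view shows the carrier at about (171,293). The orange cap is at (202,233), with a purple look-alike at (236,250). The white disc is at (464,283), with a brown look-alike at (474,350). The spindle is at (331,230). Next I'll enlarge these.

```bash
cat > h.py <<'E'
import numpy as np,cv2,pickle
def load(n): return pickle.load(open(f'pics/{n}.pkl','rb'))
def campose(im,state=None):
    if 'hand_eye' in im:
        H=im['hand_eye']; R=state['tcp_rot']; return R@H[:3,3]+state['position'],R@H[:3,:3]
    return im['xyz'],im['orientation']
def ray(im,u,v,st=None):
    c,R=campose(im,st); d=R@np.array([(u-im['cx'])/im['fx'],-(v-im['cy'])/im['fy'],-1]); return c,d/np.linalg.norm(d)
def plane(im,u,v,z,st=None):
    c,d=ray(im,u,v,st); return c+d*(z-c[2])/d[2]
def proj(im,P,st=None):
    c,R=campose(im,st); q=R.T@(np.asarray(P)-c); return np.array([im['cx']+im['fx']*q[0]/-q[2],im['cy']+im['fy']*-q[1]/-q[2]])
def crop(im,u,v,r,name,k=4):
    p=im['pixels'][max(0,v-r):v+r,max(0,u-r):u+r,::-1]
    p=cv2.resize(p,None,fx=k,fy=k,interpolation=cv2.INTER_CUBIC); cv2.imwrite(name,p); return p
E
python3 - <<'E'
from h import *
t=load('top0')
tiles=[crop(t,u,v,37,'pics/x.png',5) for u,v in [(171,293),(331,230),(464,283),(218,240)]]
cv2.imwrite('pics/c0.png',np.vstack([np.hstack(tiles[:2]),np.hstack(tiles[2:])])[:,:])
E
python3 -c "
import cv2;i=cv2.imread('pics/c0.png');print(i.shape);cv2.imwrite('pics/c0s.png',cv2.resize(i,(600,600)))"
```

```text
(740, 740, 3)
```

View pics/c0s.png

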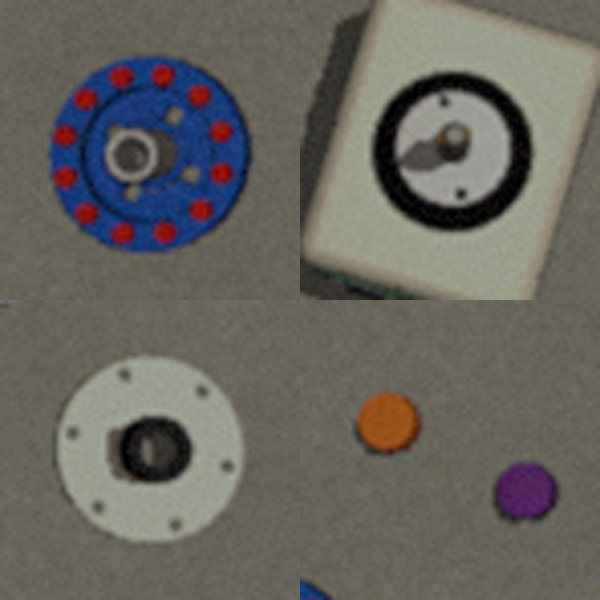

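Run:
```python
from h import *
t=load('top0');sd=load('side0')
def blobs(im,mask,roi,minA=3):
    m=np.zeros(mask.shape,np.uint8);u0,v0,u1,v1=roi;m[v0:v1,u0:u1]=mask[v0:v1,u0:u1]
    n,l,s,c=cv2.connectedComponentsWithStats(m); return [(c[i],s[i][4]) for i in range(1,n) if s[i][4]>=minA]
for im,roi,nm in [(t,(134,256,208,330),'top'),(sd,(325,375,415,455),'side')]:
    p=im['pixels'].astype(int); red=((p[:,:,0]>110)&(p[:,:,1]<70)&(p[:,:,2]<70)).astype(np.uint8)
    b=blobs(im,red,roi); P=np.array([plane(im,*c,0.030) for c,a in b]);
    A=np.c_[2*P[:,:2],np.ones(len(P))];x=np.linalg.lstsq(A,(P[:,:2]**2).sum(1),rcond=None)[0]
    print(nm,len(b),'caps circle',x[:2],np.sqrt(x[2]+x[0]**2+x[1]**2),[round(float(a),0) for c,a in b])
def circ(im,mask,roi,z,nm):
    m=np.zeros(mask.shape,np.uint8);u0,v0,u1,v1=roi;m[v0:v1,u0:u1]=mask[v0:v1,u0:u1]
    cs,_=cv2.findContours(m,cv2.RETR_EXTERNAL,cv2.CHAIN_APPROX_NONE);c=max(cs,key=cv2.contourArea)
    e=cv2.fitEllipse(c); print(nm,'ell',e,plane(im,*e[0],z), 'diam mm', e[1][0]/im['fx']*(1.36-z)*1000)
p=t['pixels'].astype(int); r,g,b=p[:,:,0],p[:,:,1],p[:,:,2]
circ(t,(r>150)&(g<130)&(b<60),(185,215,220,250),0.024,'cap')
circ(t,(r>130)&(g>130)&(b>110),(435,250,495,315),0.004,'disc')
circ(t,((r+g+b)<150),(305,203,358,258),0.09,'blackring')
q=sd['pixels'].astype(int); r,g,b=q[:,:,0],q[:,:,1],q[:,:,2]
circ(sd,(r>150)&(g<140)&(b<80),(265,350,305,395),0.018,'cap side')
for nm,(x,y),o,z in [('pin1',(444,101),(294,193),.11),('pin2',(461,193),(294,193),.11),('tip',(456,135),(294,193),.178),('flangec',(453,151),(294,193),.105),('sleeve',(131,154),(134,256),.053),
 ('s1',(175,115),(134,256),.008),('s2',(191,175),(134,256),.008),('s3',(133,193),(134,256),.008),('hub',(156,449),(427,246),.027)]:
    x0=x%300 if x>=300 else x; y0=y%300
    print(nm,plane(t,o[0]+x0/4.054-.5,o[1]+y0/4.054-.5,z))
```

```text
top 12 caps circle [0.43443753 0.34844382] 0.047492600603112306 [14.0, 14.0, 16.0, 14.0, 14.0, 14.0, 16.0, 16.0, 14.0, 15.0, 15.0, 13.0]
side 12 caps circle [0.43416891 0.34879116] 0.04724534390621843 [29.0, 28.0, 29.0, 29.0, 32.0, 34.0, 35.0, 33.0, 38.0, 38.0, 43.0, 44.0]
cap ell ((201.74560546875, 232.5004119873047), (10.93313980102539, 11.078136444091797), 169.78842163085938) [0.58130636 0.27440617 0.024     ] diam mm 26.083565632088003
disc ell ((463.72607421875, 282.3843688964844), (44.234249114990234, 44.89238357543945), 136.00164794921875) [ 0.46642485 -0.35764253  0.004     ] diam mm 107.11096911498758
blackring ell ((331.1253967285156, 229.96014404296875), (37.64314270019531, 37.812294006347656), 111.8583755493164) [ 0.583231   -0.03517172  0.09      ] diam mm 85.369982967837
cap side ell ((284.8746337890625, 368.3420104980469), (13.348774909973145, 18.349056243896484), 86.726318359375) [0.58152557 0.27033079 0.018     ] diam mm 40.19016083889831
pin1 [ 0.6095926  -0.03002854  0.11      ]
pin2 [ 0.55849736 -0.03975851  0.11      ]
tip [ 0.58364696 -0.03589219  0.178     ]
flangec [ 0.58227156 -0.03525077  0.105     ]
sleeve [0.43543026 0.34877231 0.053     ]
s1 [0.45788382 0.33583497 0.008     ]
s2 [0.42237405 0.3254576  0.008     ]
s3 [0.41147511 0.35967879 0.008     ]
hub [ 0.4666619  -0.35490879  0.027     ]
```

Run:
```python
from h import *
sd=load('side0')
a=crop(sd,306,245,45,'x',6);b=crop(sd,369,415,45,'x',6);cv2.imwrite('pics/c1.png',cv2.resize(np.hstack([a,b]),(800,400)))
```

```text
Traceback (most recent call last):
  File "h.py", line 15, in crop
    p=cv2.resize(p,None,fx=k,fy=k,interpolation=cv2.INTER_CUBIC); cv2.imwrite(name,p); return p
                                                                  ~~~~~~~~~~~^^^^^^^^
cv2.error: OpenCV(4.12.0) /io/opencv/modules/imgcodecs/src/loadsave.cpp:1051: error: (-2:Unspecified error) could not find a writer for the specified extension in function 'imwrite_'
```

```bash
sed -i "s/cv2.imwrite(name,p); return p/return p/" h.py
python3 - <<'E'
from h import *
sd=load('side0')
a=crop(sd,306,245,45,'x',6);b=crop(sd,369,415,45,'x',6);cv2.imwrite('pics/c1.png',cv2.resize(np.hstack([a,b]),(800,400)))
S=[.5838,-.035]
for z in (.105,.157,.178): print(proj(sd,S+[z]),(proj(sd,S+[z])-[261,200])*400/90, proj(load('top0'),S+[z]))
# caps circle from side at 2 heights done; cap contour
E
```

```text
[305.34811703 238.36099542] [197.10274234 170.49331296] [331.13342365 229.07103715]
[305.27483266 218.06501411] [196.77703403  80.28895161] [331.43259748 226.7294009 ]
[305.24410057 209.55381509] [196.64044697  42.46140042] [331.56081832 225.72581522]
```

View pics/c1.png

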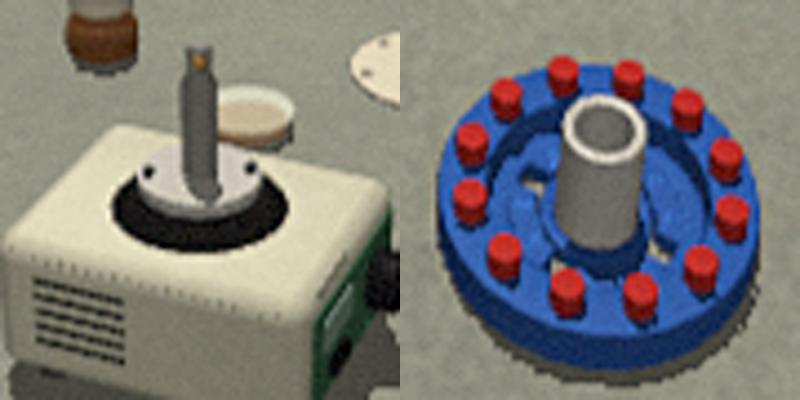

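The side crop shows the post tip near side pixel (305,211), the flange with two dark pins, and all 12 caps seated. In the carrier floor the slots are visible. The pins point at about 11° and the slots at about -27° (mod 90), so a turn of about -52° (or +38°) is needed. First I move above the carrier.

Emit:
play_rows(rows="0.25 0.708 0.3625 0 0 0 0.5;0.25 0.708 0.3625 0 0 0 0.5;0.25 0.708 0.3625 0 0 0 0.5;0.25 0.708 0.3625 0 0 0 0.5;0.25 0.708 0.3625 0 0 0 0.5;0.25 0.708 0.3625 0 0 0 0.5;0.25 0.708 0.3625 0 0 0 0.5;0.25 0.708 0.3625 0 0 0 0.5;0.25 0.708 0.3625 0 0 0 0.5;0.25 0.708 0.3625 0 0 0 0.5;0.25 0.708 0.3625 0 0 0 0.5;0.25 0.708 0.3625 0 0 0 0.5;0.25 0.708 0.3625 0 0 0 0.5;0.25 0.708 0.3625 0 0 0 0.5", grip_force=50)

```text
clock: 1.32
position: [0.4338, 0.3503, 0.2044]
tcp_rot: [[0.001, 0.936, -0.351], [0.001, -0.351, -0.936], [-1.0, 0.0, -0.001]]
force: [0.3, -1.2, 0.4]
width: 0.0428
```

```bash
cat >> h.py <<'E'
def snap(n,tag):
    from cell import get_state,get_image
    s=get_state(); im=get_image(n); pickle.dump(im,open(f'pics/{n}{tag}.pkl','wb')); pickle.dump(s,open(f'pics/st{tag}.pkl','wb'))
    cv2.imwrite(f'pics/{n}{tag}.png',im['pixels'][:,:,::-1]); return im,s
def delta(s,target):
    d=np.asarray(target)-s['position']; return np.round(s['tcp_rot'].T@d/0.4,4)
def yaw(s): z=s['tcp_rot'][:,2]; return np.degrees(np.arctan2(z[1],z[0]))
def brief(s):
    print('t',round(s['clock'],2),'pos',s['position'].round(4),'F',s['force'].round(1),'M',s['moment'].round(2),'w',round(s['width'],4),'yaw',round(yaw(s),1),'q6',round(s['joint_pos'][5],2),'tilt',s['tcp_rot'][:,0].round(4))
E
python3 - <<'E'
from h import *
im,s=snap('wrist','1'); brief(s)
g=s['position']+0.054*s['tcp_rot'][:,0]
for P in ([.4343,.3487,.053],[.4343,.3487,.008]): print(proj(im,P,s))
print(delta(s,[.4343,.3487,.1]))
E
```

```text
t 1.32 pos [0.4338 0.3503 0.2044] F [ 0.3 -1.2  0.4] M [ 0.01 -0.03  0.01] w 0.0428 yaw -110.6 q6 0.24 tilt [ 6.e-04  9.e-04 -1.e+00]
[320.32234518 258.45182688]
[320.24706825 238.02089322]
[0.2609 0.0026 0.0034]
```

View pics/wrist1.png

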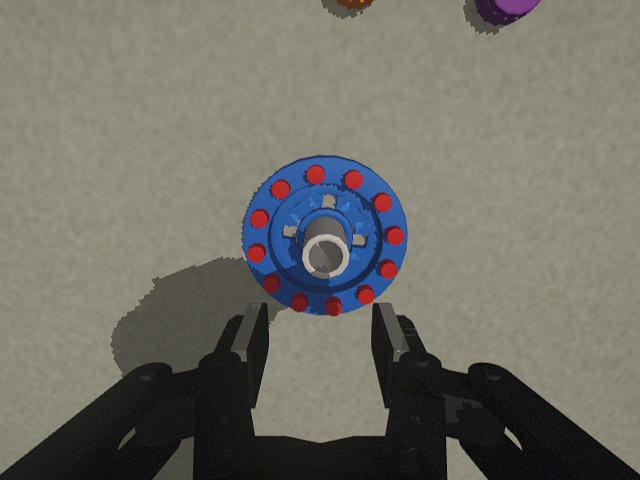

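Run:
```python
from h import *
im=load('wrist1');s=load('st1')
cv2.imwrite('pics/c2.png',cv2.resize(im['pixels'][150:325,235:415,::-1],None,fx=4,fy=4,interpolation=cv2.INTER_CUBIC)[:600])
p=im['pixels'].astype(int); red=((p[:,:,0]>90)&(p[:,:,1]<60)&(p[:,:,2]<60)).astype(np.uint8);red[:150]=0
n,l,st,c=cv2.connectedComponentsWithStats(red);P=np.array([plane(im,*c[i],.03,s)[:2] for i in range(1,n) if st[i][4]>60]);print(len(P))
A=np.c_[2*P,np.ones(len(P))];x=np.linalg.lstsq(A,(P**2).sum(1),rcond=None)[0];print(x[:2],np.sqrt(x[2]+x[0]**2+x[1]**2))
a=np.degrees(np.arctan2(*(P-x[:2]).T[::-1]))%30;print(a.round(1))
```

```text
12
[0.43484575 0.34528773] 0.0471155671430886
[17.  17.2 16.7 17.2 16.3 17.3 16.2 17.4 17.3 17.7 17.1 17.5]
```

View pics/c2.png

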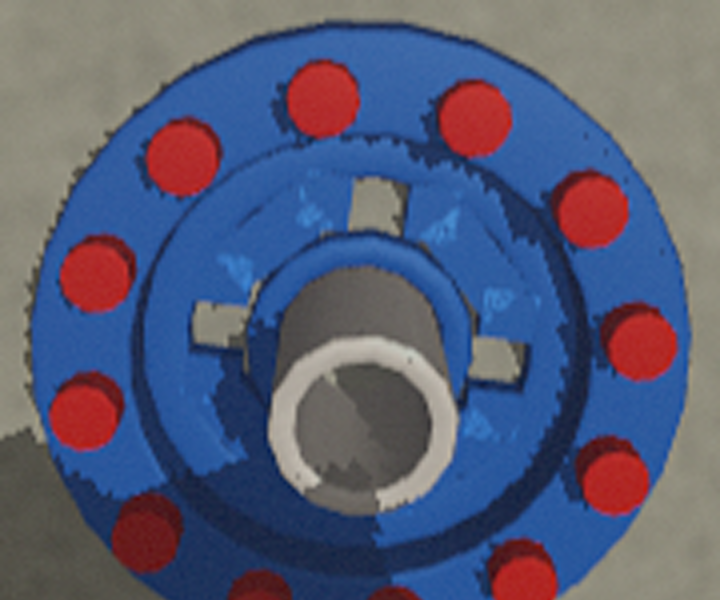

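Run:
```python
from h import *
sd=load('side0');t=load('top0')
a=plane(sd,261+149/4.444-.5,200+171/4.444-.5,.1085);b=plane(sd,261+251/4.444-.5,200+168/4.444-.5,.1085);d=a-b
print(a,b,(a+b)/2,np.degrees(np.arctan2(d[1],d[0])),np.hypot(*d[:2]))
from cell import get_state
s=get_state();brief(s);print(delta(s,[.4344,.3477,.099]))
# pins in top: weighted dark centroid
g=cv2.resize(t['pixels'][205:255,305:357,::-1],None,fx=11,fy=11,interpolation=cv2.INTER_CUBIC);cv2.imwrite('pics/c3.png',g)
g=cv2.resize(sd['pixels'][205:260,280:332,::-1],None,fx=10,fy=10,interpolation=cv2.INTER_CUBIC);cv2.imwrite('pics/c4.png',g)
```

```text
[ 0.60847916 -0.02775806  0.1085    ] [ 0.55762197 -0.03698847  0.1085    ] [ 0.58305056 -0.03237327  0.1085    ] 10.287013190940598 0.051688045910149326
t 1.37 pos [0.4338 0.3501 0.2043] F [0.7 0.7 0.1] M [ 0.02 -0.06 -0.07] w 0.0428 yaw -110.6 q6 0.24 tilt [ 5.e-04  8.e-04 -1.e+00]
[0.2633 0.0035 0.0054]
```

View pics/c3.png

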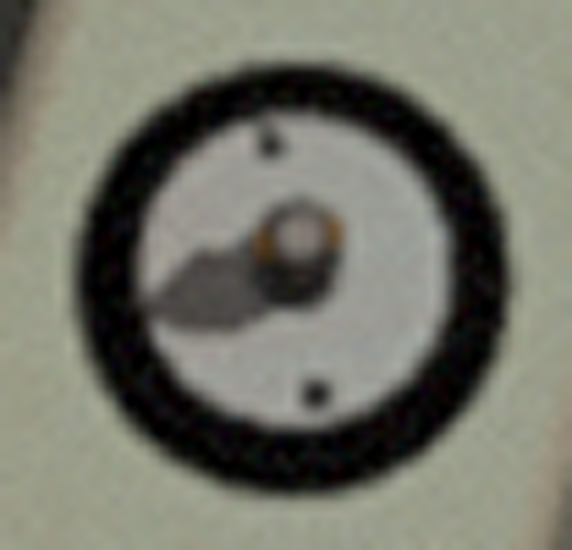

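View pics/c4.png

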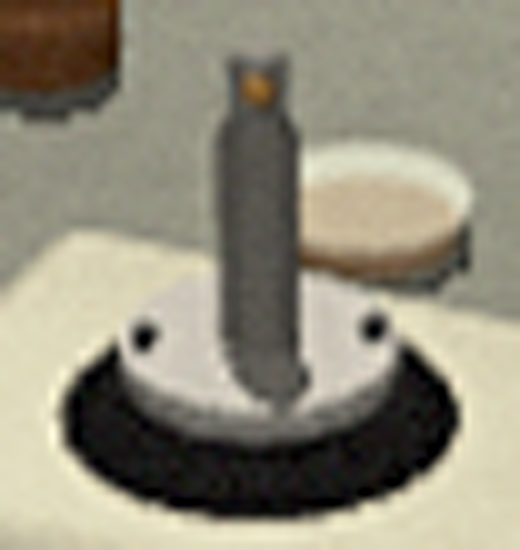

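Pins are at 10.5° from both cameras and slots at -27.9°, so I'll turn -51.6°. Now I descend and close on the sleeve.

Emit:
play_rows(rows="0.13 0.002 0.005 0 0 0 0.5;0.2 0.002 0.005 0 0 0 0.5;0.24 0.002 0.005 0 0 0 0.5;0.263 0.002 0.005 0 0 0 0.5;0.263 0.002 0.005 0 0 0 0.5;0.263 0.002 0.005 0 0 0 0.5;0.263 0.002 0.005 0 0 0 0.5;0.263 0.002 0.005 0 0 0 0.5", grip_force=50)

```text
clock: 2.03
position: [0.435, 0.3479, 0.1005]
tcp_rot: [[0.002, 0.936, -0.353], [0.003, -0.353, -0.936], [-1.0, 0.001, -0.004]]
force: [0.1, 0.3, -0.5]
width: 0.0427
```

Run:
```python
from h import *
im,s=snap('wrist','2'); brief(s)
```

```text
t 2.03 pos [0.435  0.3479 0.1005] F [ 0.1  0.3 -0.5] M [-0.02  0.04  0.01] w 0.0427 yaw -110.6 q6 0.24 tilt [ 0.0023  0.003  -1.    ]
```

View pics/wrist2.png

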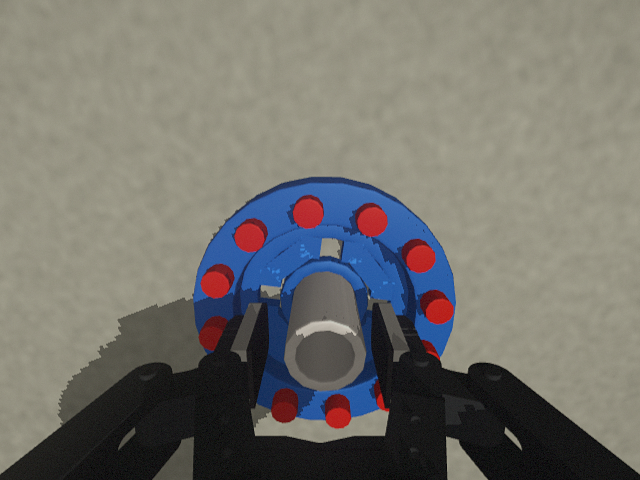

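The sleeve is between the pads and well clear of them: pads at u≈255/385, sleeve at 326. Closing.

Emit:
play_rows(rows="0 0 0 0 0 0 0.2;0 0 0 0 0 0 0.2;0 0 0 0 0 0 0.2;0 0 0 0 0 0 0.2;0 0 0 0 0 0 0.2;0 0 0 0 0 0 0.2", grip_force=60)

```text
clock: 2.58
position: [0.4347, 0.3472, 0.1001]
tcp_rot: [[0.001, 0.936, -0.353], [0.001, -0.353, -0.936], [-1.0, 0.001, -0.002]]
force: [-1.3, 0.3, 5.9]
width: 0.0281
```

Run:
```python
from h import *
im,s=snap('wrist','3'); brief(s)
print(proj(im,s['position']+0.0475*s['tcp_rot'][:,0],s))
```

```text
t 2.58 pos [0.4347 0.3472 0.1001] F [-1.3  0.3  5.9] M [-0.27  0.44 -0.06] w 0.0281 yaw -110.7 q6 0.24 tilt [ 0.0011  0.0012 -1.    ]
[316.98540108 357.71576306]
```

View pics/wrist3.png

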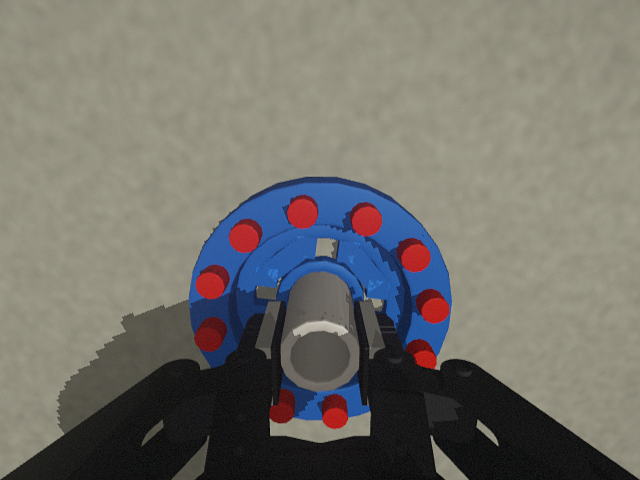

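Gripped (width 28 mm), centred at u≈320. Lifting smoothly.

Emit:
play_rows(rows="-0.01 0 0 0 0 0 0.2;-0.03 0 0 0 0 0 0.2;-0.07 0 0 0 0 0 0.2;-0.12 0 0 0 0 0 0.2;-0.18 0 0 0 0 0 0.2;-0.24 0 0 0 0 0 0.2;-0.3 0 0 0 0 0 0.2;-0.36 0 0 0 0 0 0.2;-0.42 0 0 0 0 0 0.2;-0.47 0 0 0 0 0 0.2;-0.5 0 0 0 0 0 0.2;-0.51 0 0 0 0 0 0.2;-0.51 0 0 0 0 0 0.2")

```text
clock: 3.72
position: [0.4343, 0.3469, 0.3035]
tcp_rot: [[0.001, 0.936, -0.353], [0.002, -0.353, -0.936], [-1.0, -0.0, -0.002]]
force: [-0.6, -0.2, -3.4]
width: 0.0282
```

Run:
```python
from h import *
im,s=snap('side','4'); brief(s)
print(delta(s,[.5833,-.034,.302]), delta(s,[.5833,-.034,.302])*0.4)
```

```text
t 3.72 pos [0.4343 0.3469 0.3035] F [-0.6 -0.2 -3.4] M [-0.01 -0.06 -0.  ] w 0.0282 yaw -110.7 q6 0.24 tilt [ 6.0e-04  1.6e-03 -1.0e+00]
[0.0026 0.6848 0.7592] [0.00104 0.27392 0.30368]
```

View pics/side4.png

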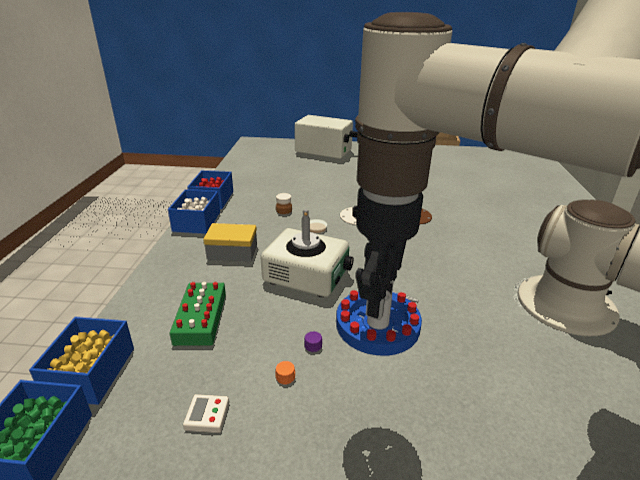

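The carrier hangs level in the gripper with 12 caps and weighs about 3.4 N. I carry it over the spindle and turn -51.6° on the way.

Emit:
play_rows(rows="0 0.014 0.015 0.012 0 0 0.2;0 0.04 0.045 0.03 0 0 0.2;0 0.08 0.09 0.06 0 0 0.2;0 0.125 0.14 0.1 0 0 0.2;0 0.17 0.19 0.14 0 0 0.2;0 0.215 0.24 0.18 0 0 0.2;0 0.26 0.29 0.22 0 0 0.2;0 0.31 0.34 0.26 0 0 0.2;0 0.355 0.39 0.3 0 0 0.2;0 0.4 0.44 0.34 0 0 0.2;0 0.445 0.49 0.38 0 0 0.2;0 0.49 0.54 0.42 0 0 0.2;0 0.535 0.59 0.46 0 0 0.2;0 0.58 0.64 0.5 0 0 0.2;0 0.62 0.69 0.53 0 0 0.2;0 0.655 0.725 0.555 0 0 0.2;0 0.675 0.75 0.568 0 0 0.2;0.002 0.685 0.759 0.573 0 0 0.2;0.002 0.685 0.759 0.573 0 0 0.2;0.002 0.685 0.759 0.573 0 0 0.2")

```text
clock: 5.43
position: [0.5832, -0.0335, 0.3011]
tcp_rot: [[-0.002, 0.305, -0.952], [0.0, -0.952, -0.305], [-1.0, -0.001, 0.001]]
force: [1.3, 0.3, -3.5]
width: 0.0281
```

Run:
```python
from h import *
im,s=snap('side','5'); brief(s)
t,s=snap('top','5'); brief(s)
w,s=snap('wrist','5'); brief(s)
a=im['pixels'][130:290,220:400,::-1];b=t['pixels'][180:280,280:390,::-1]
cv2.imwrite('pics/c5.png',np.hstack([cv2.resize(a,(400,356),interpolation=cv2.INTER_CUBIC),cv2.resize(b,(392,356),interpolation=cv2.INTER_CUBIC)]))
```

```text
t 5.43 pos [ 0.5832 -0.0335  0.3011] F [ 1.3  0.3 -3.5] M [-0.01 -0.    0.03] w 0.0281 yaw -162.2 q6 0.09 tilt [-1.6e-03  2.0e-04 -1.0e+00]
t 5.48 pos [ 0.5832 -0.0331  0.3015] F [ 0.1  0.1 -4.1] M [-0.02  0.01 -0.04] w 0.0277 yaw -162.2 q6 0.09 tilt [-1.e-03  2.e-04 -1.e+00]
t 5.53 pos [ 0.5833 -0.0329  0.3018] F [-0.7 -0.1 -4.1] M [-0.03  0.01 -0.01] w 0.0278 yaw -162.2 q6 0.09 tilt [-5.e-04  2.e-04 -1.e+00]
```

View pics/c5.png

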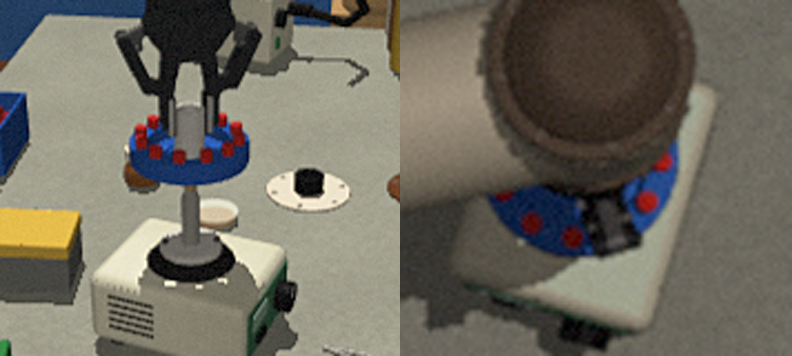

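View pics/wrist5.png

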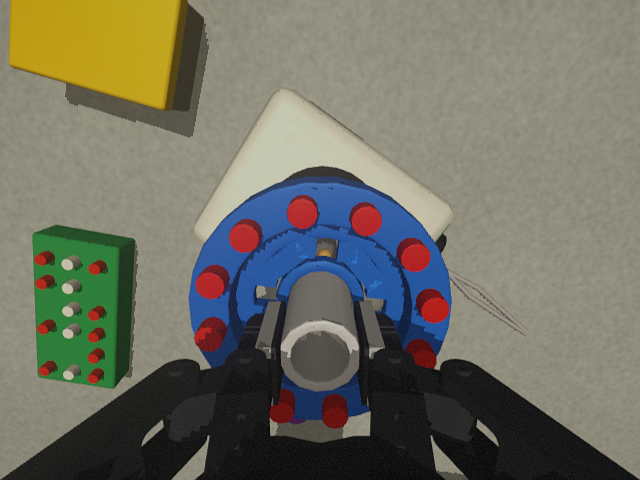

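Run:
```python
from h import *
im=load('side5')
p=im['pixels'].astype(int); red=((p[:,:,0]>90)&(p[:,:,1]<70)&(p[:,:,2]<70)).astype(np.uint8)
m=np.zeros_like(red);m[175:210,275:335]=red[175:210,275:335]
n,l,st,c=cv2.connectedComponentsWithStats(m)
C=[c[i] for i in range(1,n) if st[i][4]>=5]
for i in range(1,n): print(c[i].round(1),st[i][4])
# fit model: center xy, cap angle
from scipy.optimize import least_squares
ang=(np.array(range(12))*30+17.1-51.5)*np.pi/180
def f(x):
    Q=[proj(im,[x[0]+.0472*np.cos(a),x[1]+.0472*np.sin(a),.2012+.028]) for a in ang+x[2]]
    return np.array([min((q-cc for q in Q),key=np.linalg.norm) for cc in C]).ravel()
r=least_squares(f,[.583,-.033,0],loss='soft_l1');print(r.x,np.abs(r.fun).max())
# post location side: edges of tip
x=np.array([.5831,-.0324])
for S in ([.5831,-.0324],[.5838,-.035],[.5833,-.034]): print(S,[proj(im,S+[z]).round(1) for z in (.178,.165,.13)])
cv2.imwrite('pics/c6.png',cv2.resize(im['pixels'][165:255,270:345,::-1],None,fx=6.5,fy=6.5,interpolation=cv2.INTER_CUBIC))
```

```text
[319.6 183.8] 16
[284.7 189.2] 72
[325.  192.2] 72
[289.1 197.9] 24
[300.3 199.7] 32
[312.  199.6] 27
[278.2 206.4] 9
[282. 209.] 1
[ 0.58354709 -0.02163629  0.00865337] 12.702255208326477
[0.5831, -0.0324] [array([305.4, 210.1]), array([305.4, 215.4]), array([305.5, 229.3])]
[0.5838, -0.035] [array([305.2, 209.6]), array([305.3, 214.8]), array([305.3, 228.7])]
[0.5833, -0.034] [array([305.4, 209.8]), array([305.4, 215.1]), array([305.5, 229. ])]
```

View pics/c6.png

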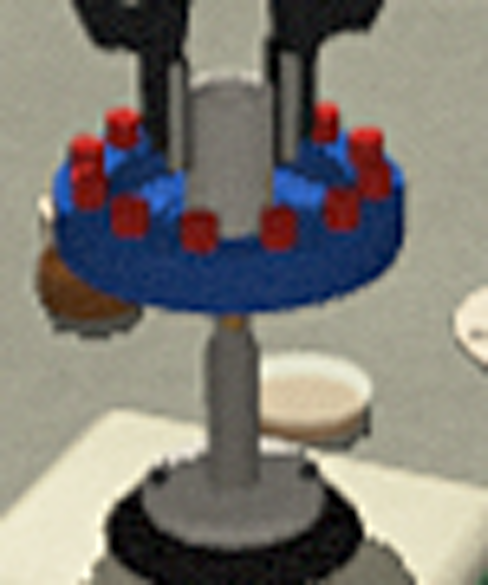

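Run:
```python
from h import *
from scipy.optimize import least_squares
t=load('top5')
p=t['pixels'].astype(int); red=((p[:,:,0]>100)&(p[:,:,1]<70)&(p[:,:,2]<70)).astype(np.uint8)
m=np.zeros_like(red);m[190:270,295:370]=red[190:270,295:370]
n,l,st,c=cv2.connectedComponentsWithStats(m)
for i in range(1,n): print(c[i].round(1),st[i][4],plane(t,*c[i],.2312)[:2].round(4))
C=[c[i] for i in range(1,n) if st[i][4]>=10]
ang=(np.arange(12)*30+17.1-51.5)*np.pi/180
def f(x):
    Q=[proj(t,[x[0]+.0474*np.cos(a),x[1]+.0474*np.sin(a),.2312]) for a in ang+x[2]]
    return np.array([min((q-cc for q in Q),key=np.linalg.norm) for cc in C]).ravel()
r=least_squares(f,[.583,-.033,0],loss='soft_l1');print(r.x[:2],np.degrees(r.x[2]),np.abs(r.fun).max())
w=load('wrist5');cv2.imwrite('pics/c7.png',cv2.resize(w['pixels'][200:400,220:430,::-1],None,fx=3,fy=3,interpolation=cv2.INTER_CUBIC))
cv2.imwrite('pics/c8.png',cv2.resize(t['pixels'][190:270,295:375,::-1],None,fx=7,fy=7,interpolation=cv2.INTER_CUBIC))
```

```text
[353.5 225.3] 15 [ 0.5794 -0.0789]
[348.9 236.1] 22 [ 0.5574 -0.0696]
[ 0.58623575 -0.03207317] -3.5188227865951722 0.15744457478902518
```

View pics/c8.png

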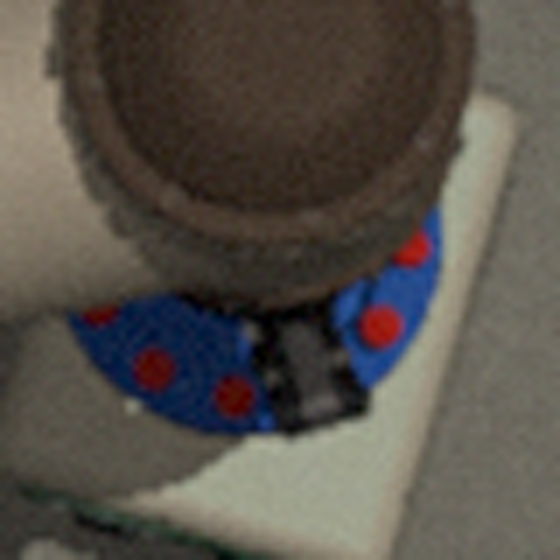

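View pics/c7.png

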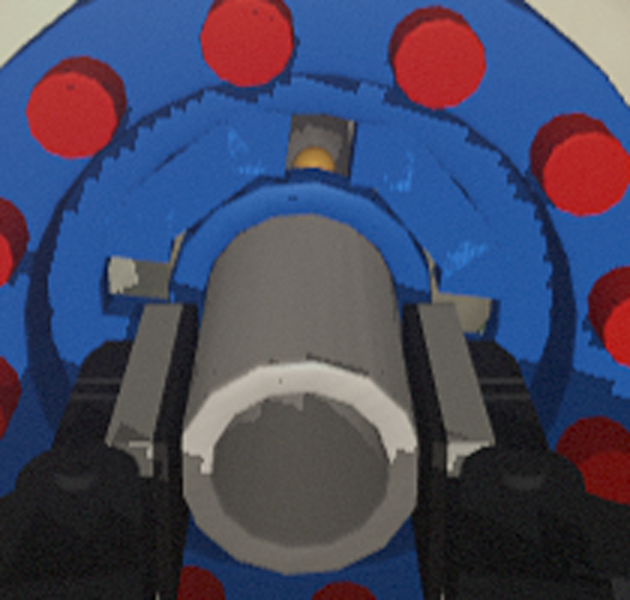

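Run:
```python
from h import *
from scipy.optimize import least_squares
t=load('top5')
C=[np.array([295+x/7-.5,190+y/7-.5]) for x,y in [(234,397),(152,369),(381,327),(411,247)]]
ang=(np.arange(12)*30+17.1-51.5)*np.pi/180
def f(x,z=.2312):
    Q=[proj(t,[x[0]+.0474*np.cos(a),x[1]+.0474*np.sin(a),z]) for a in ang+x[2]]
    return np.array([min((q-cc for q in Q),key=np.linalg.norm) for cc in C]).ravel()
r=least_squares(f,[.583,-.033,0]);print(r.x[:2],np.degrees(r.x[2]),np.abs(r.fun).max())
# rim right edge, outer circle r=.058 at top z .2212
```

```text
[ 0.58385221 -0.03057963] 0.1536413852310208 0.21429466343352033
```

The top view, measured against its own spindle estimate, puts the carrier about 3–4 mm too far in +y; x is good. I correct that, lower over the spigot and check the force, with a lighter grip so it can self-align.

Emit:
play_rows(rows="0 0.007 0.003 0 0 0 0.2;0.01 0.008 0.003 0 0 0 0.2;0.03 0.008 0.003 0 0 0 0.2;0.05 0.008 0.003 0 0 0 0.2;0.065 0.008 0.003 0 0 0 0.2;0.075 0.008 0.003 0 0 0 0.2;0.08 0.008 0.003 0 0 0 0.2;0.08 0.008 0.003 0 0 0 0.2", grip_force=30)

```text
clock: 6.25
position: [0.5833, -0.0373, 0.2691]
tcp_rot: [[-0.001, 0.305, -0.952], [-0.0, -0.952, -0.305], [-1.0, -0.0, 0.001]]
force: [0.2, 0.8, -4.1]
width: 0.0281
```

Run:
```python
from h import *
w,s=snap('wrist','6'); brief(s)
a,s=snap('side','6'); brief(s)
a=cv2.resize(a['pixels'][165:255,270:345,::-1],None,fx=6,fy=6,interpolation=cv2.INTER_CUBIC)
b=cv2.resize(w['pixels'][220:400,250:400,::-1],None,fx=3,fy=3,interpolation=cv2.INTER_CUBIC)
cv2.imwrite('pics/c9.png',np.hstack([a[:540],b[:,:340]])[:,:800])
```

```text
t 6.25 pos [ 0.5833 -0.0373  0.2691] F [ 0.2  0.8 -4.1] M [0.01 0.02 0.04] w 0.0281 yaw -162.2 q6 0.1 tilt [-1.5e-03 -3.0e-04 -1.0e+00]
t 6.3 pos [ 0.5835 -0.0373  0.2696] F [ 0.6 -0.  -3.3] M [-0.02  0.01 -0.03] w 0.028 yaw -162.2 q6 0.1 tilt [-5.e-04 -3.e-04 -1.e+00]
```

View pics/c9.png

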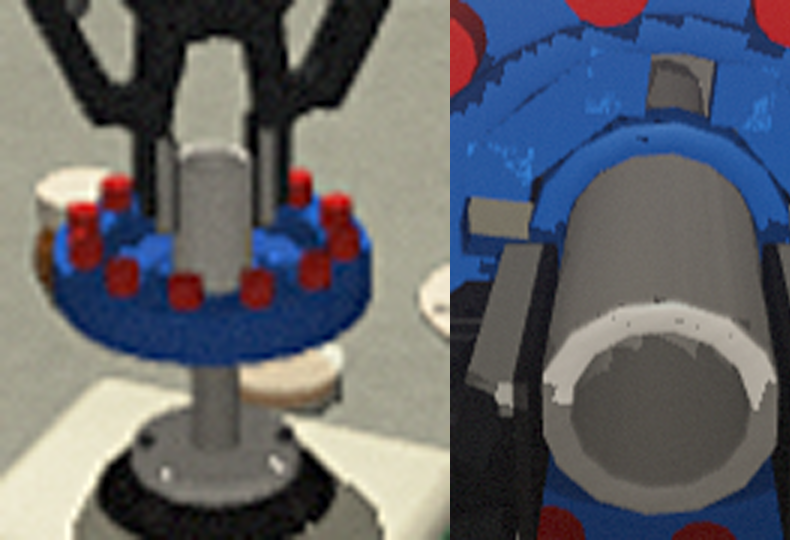

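No contact force, and the bore is over the spigot. Lowering past the taper.

Emit:
play_rows(rows="0.01 0 0 0 0 0 0.2;0.018 0 0 0 0 0 0.2;0.024 0 0 0 0 0 0.2;0.03 0 0 0 0 0 0.2;0.034 0 0 0 0 0 0.2;0.034 0 0 0 0 0 0.2")

```text
clock: 6.85
position: [0.5832, -0.0372, 0.2558]
tcp_rot: [[-0.001, 0.305, -0.952], [-0.0, -0.952, -0.305], [-1.0, -0.0, 0.001]]
force: [-0.6, 0.2, -3.0]
width: 0.0279
```

Run:
```python
from h import *
from cell import get_state
brief(get_state())
```

```text
t 6.85 pos [ 0.5832 -0.0372  0.2558] F [-0.6  0.2 -3. ] M [-0.06 -0.02 -0.03] w 0.0279 yaw -162.2 q6 0.1 tilt [-1.e-03 -1.e-04 -1.e+00]
```

Emit:
play_rows(rows="0.005 0 0 0 0 0 0.2;0.01 0 0 0 0 0 0.2;0.015 0 0 0 0 0 0.2;0.02 0 0 0 0 0 0.2;0.025 0 0 0 0 0 0.2;0.025 0 0 0 0 0 0.2")

```text
clock: 7.35
position: [0.5832, -0.0372, 0.2457]
tcp_rot: [[-0.001, 0.305, -0.952], [-0.0, -0.952, -0.305], [-1.0, -0.0, 0.001]]
force: [-0.1, 0.3, -4.6]
width: 0.0284
```

Run:
```python
from h import *
from cell import get_state
brief(get_state())
```

```text
t 7.35 pos [ 0.5832 -0.0372  0.2457] F [-0.1  0.3 -4.6] M [0.03 0.02 0.03] w 0.0284 yaw -162.2 q6 0.1 tilt [-0.0011 -0.     -1.    ]
```

Past the taper with no side load. Down to just above the pins.

Emit:
play_rows(rows="0.01 0 0 0 0 0 0.2;0.025 0 0 0 0 0 0.2;0.04 0 0 0 0 0 0.2;0.055 0 0 0 0 0 0.2;0.068 0 0 0 0 0 0.2;0.076 0 0 0 0 0 0.2;0.08 0 0 0 0 0 0.2;0.08 0 0 0 0 0 0.2")

```text
clock: 8.02
position: [0.5833, -0.0373, 0.2137]
tcp_rot: [[-0.001, 0.305, -0.952], [-0.0, -0.952, -0.305], [-1.0, -0.0, 0.001]]
force: [0.1, 0.4, -3.8]
width: 0.028
```

Run:
```python
from h import *
from cell import get_state
brief(get_state())
```

```text
t 8.02 pos [ 0.5833 -0.0373  0.2137] F [ 0.1  0.4 -3.8] M [-0.05 -0.03  0.  ] w 0.028 yaw -162.2 q6 0.1 tilt [-9.e-04 -2.e-04 -1.e+00]
```

Emit:
play_rows(rows="0.0025 0 0 0 0 0 0.2;0.005 0 0 0 0 0 0.2;0.0075 0 0 0 0 0 0.2;0.01 0 0 0 0 0 0.2;0.0125 0 0 0 0 0 0.2;0.0125 0 0 0 0 0 0.2")

```text
clock: 8.52
position: [0.5833, -0.0372, 0.2091]
tcp_rot: [[-0.0, 0.305, -0.952], [0.0, -0.952, -0.305], [-1.0, -0.0, 0.0]]
force: [1.2, -0.7, -4.1]
width: 0.0281
```

Run:
```python
from h import *
from cell import get_state
brief(get_state())
```

```text
t 8.52 pos [ 0.5833 -0.0372  0.2091] F [ 1.2 -0.7 -4.1] M [0.02 0.02 0.01] w 0.0281 yaw -162.2 q6 0.1 tilt [-3.e-04  0.e+00 -1.e+00]
```

Emit:
play_rows(rows="0.002 0 0 0 0 0 0.2;0.004 0 0 0 0 0 0.2;0.005 0 0 0 0 0 0.2;0.005 0 0 0 0 0 0.2")

```text
clock: 8.85
position: [0.5834, -0.0372, 0.2072]
tcp_rot: [[-0.0, 0.305, -0.952], [-0.0, -0.952, -0.305], [-1.0, -0.0, 0.0]]
force: [-0.2, 0.5, -4.0]
width: 0.0278
```

Run:
```python
from h import *
from cell import get_state
brief(get_state())
```

```text
t 8.85 pos [ 0.5834 -0.0372  0.2072] F [-0.2  0.5 -4. ] M [-0.03  0.03  0.06] w 0.0278 yaw -162.2 q6 0.1 tilt [-2.e-04 -0.e+00 -1.e+00]
```

It is 3 mm below the pin tops with no added force, so the slots have met the pins. Easing down to the flange.

Emit:
play_rows(rows="0.002 0 0 0 0 0 0.2;0.004 0 0 0 0 0 0.2;0.005 0 0 0 0 0 0.2;0.005 0 0 0 0 0 0.2")

```text
clock: 9.18
position: [0.5835, -0.0372, 0.2053]
tcp_rot: [[-0.0, 0.305, -0.952], [-0.0, -0.952, -0.305], [-1.0, 0.0, 0.0]]
force: [0.4, -1.2, -2.6]
width: 0.0281
```

Run:
```python
from h import *
from cell import get_state
brief(get_state())
```

```text
t 9.18 pos [ 0.5835 -0.0372  0.2053] F [ 0.4 -1.2 -2.6] M [-0.    0.01 -0.02] w 0.0281 yaw -162.2 q6 0.1 tilt [-0. -0. -1.]
```

Emit:
play_rows(rows="0.001 0 0 0 0 0 0.2;0.0025 0 0 0 0 0 0.2;0.0025 0 0 0 0 0 0.2")

```text
clock: 9.43
position: [0.5835, -0.0372, 0.2052]
tcp_rot: [[0.0, 0.305, -0.952], [-0.0, -0.952, -0.305], [-1.0, 0.0, -0.0]]
force: [-2.4, 0.7, 2.9]
width: 0.028
```

Run:
```python
from h import *
w,s=snap('wrist','7'); brief(s)
a,s=snap('side','7'); brief(s)
a=cv2.resize(a['pixels'][185:275,270:345,::-1],None,fx=6,fy=6,interpolation=cv2.INTER_CUBIC)
b=cv2.resize(w['pixels'][220:400,250:400,::-1],None,fx=3,fy=3,interpolation=cv2.INTER_CUBIC)
cv2.imwrite('pics/c10.png',np.hstack([a[:540],b[:,:340]])[:,:800])
```

```text
t 9.43 pos [ 0.5835 -0.0372  0.2052] F [-2.4  0.7  2.9] M [0.18 0.69 0.01] w 0.028 yaw -162.2 q6 0.1 tilt [ 5.e-04 -2.e-04 -1.e+00]
t 9.48 pos [ 0.5835 -0.0372  0.2052] F [-3.1  1.8  3.4] M [ 0.19  0.8  -0.01] w 0.0281 yaw -162.2 q6 0.1 tilt [ 5.e-04 -2.e-04 -1.e+00]
```

View pics/c10.png

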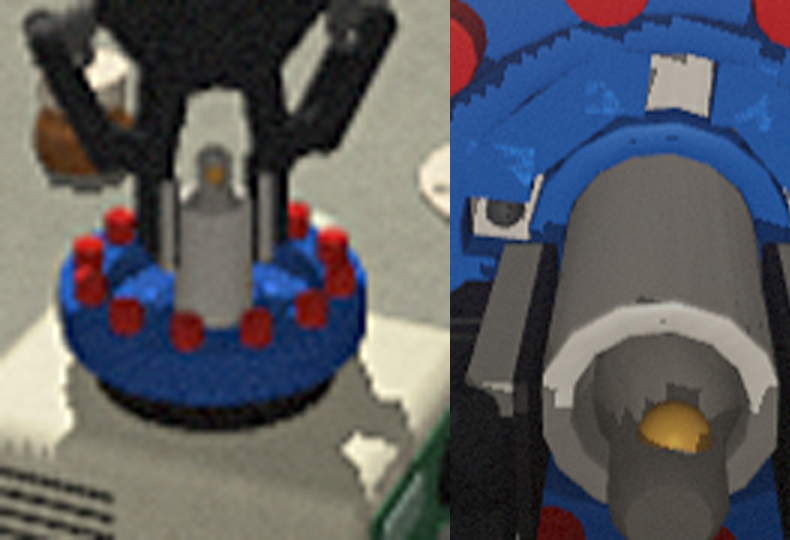

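The carrier is down on the flange: the height matches (underside ≈105.1 mm), there is firm light contact, and a pin shows in the left slot at about (500,212) in the crop. Release and rise.

Emit:
play_rows(rows="-0.001 0 0 0 0 0 0.5;-0.001 0 0 0 0 0 0.5;-0.001 0 0 0 0 0 0.5;-0.001 0 0 0 0 0 0.5;-0.01 0 0 0 0 0 0.5;-0.03 0 0 0 0 0 0.5;-0.07 0 0 0 0 0 0.5;-0.13 0 0 0 0 0 0.5;-0.21 0 0 0 0 0 0.5;-0.29 0 0 0 0 0 0.6;-0.34 0 0 0 0 0 0.7;-0.35 0 0 0 0 0 0.7", grip_force=40)

```text
clock: 10.53
position: [0.5849, -0.0374, 0.3505]
tcp_rot: [[0.011, 0.306, -0.952], [0.0, -0.952, -0.306], [-1.0, 0.003, -0.01]]
force: [0.8, 0.7, 0.3]
width: 0.0597
```

Run:
```python
from h import *
w,s=snap('wrist','8'); brief(s)
print(delta(s,[.4665,-.3565,.2]))
```

```text
t 10.53 pos [ 0.5849 -0.0374  0.3505] F [0.8 0.7 0.3] M [ 0.02 -0.03 -0.01] w 0.0597 yaw -162.2 q6 0.1 tilt [ 1.060e-02  3.000e-04 -9.999e-01]
[0.3728 0.6681 0.5294]
```

View pics/wrist8.png

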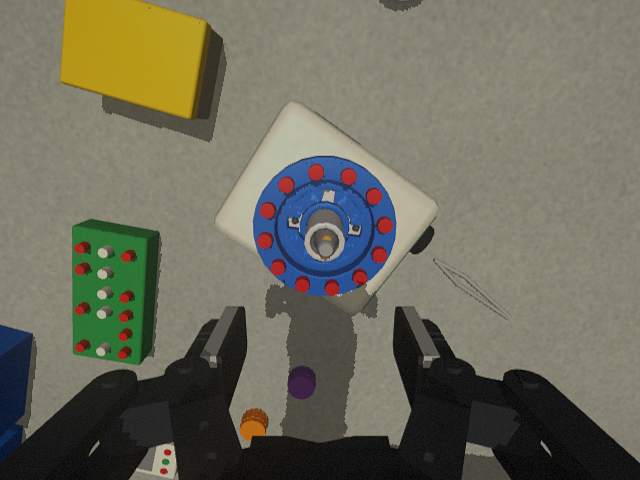

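Carrier seated: pins show in the left and right slots at (295,221) and (356,229), and all 12 tubes are in. Now to the white disc. The brown one at top px (474,350) is the look-alike to leave; the white plate with black hub at (464,283) fits the description.

Emit:
play_rows(rows="0 0.668 0.528 0 0 0 0.7;0 0.668 0.528 0 0 0 0.7;0 0.668 0.528 0 0 0 0.7;0 0.668 0.528 0 0 0 0.7;0 0.668 0.528 0 0 0 0.7;0.1 0.668 0.528 0 0 0 0.7;0.2 0.668 0.528 0 0 0 0.65;0.3 0.668 0.528 0 0 0 0.65;0.36 0.668 0.528 0 0 0 0.65;0.373 0.668 0.528 0 0 0 0.65;0.373 0.668 0.528 0 0 0 0.65;0.373 0.668 0.528 0 0 0 0.65;0.373 0.668 0.528 0 0 0 0.65;0.373 0.668 0.528 0 0 0 0.65")

```text
clock: 11.75
position: [0.4653, -0.3561, 0.1974]
tcp_rot: [[0.004, 0.306, -0.952], [-0.002, -0.952, -0.306], [-1.0, 0.003, -0.003]]
force: [0.2, -0.3, 0.3]
width: 0.0554
```

Run:
```python
from h import *
w,s=snap('wrist','9'); brief(s)
for z in (.004,.027): print(proj(w,[.4665,-.3565,z],s))
t,_=snap('top','9')
print(delta(s,[.4665,-.3565,.078]))
```

```text
t 11.75 pos [ 0.4653 -0.3561  0.1974] F [ 0.2 -0.3  0.3] M [ 0.02 -0.02  0.01] w 0.0554 yaw -162.2 q6 0.69 tilt [ 0.0038 -0.0021 -1.    ]
[319.38674452 240.71607587]
[319.26857061 250.52704626]
[ 0.2985  0.001  -0.0016]
```

View pics/wrist9.png

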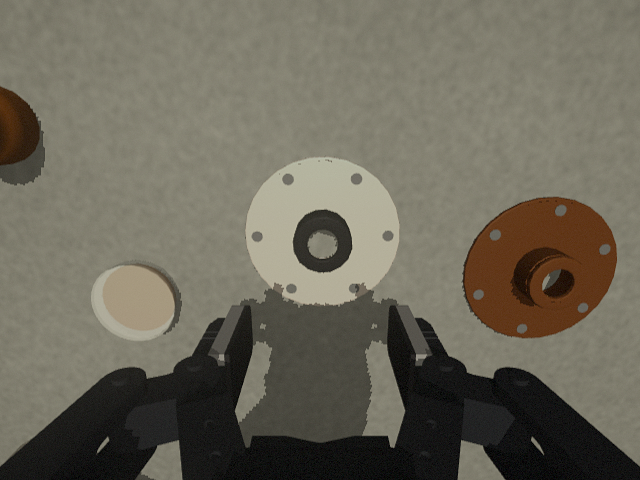

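Run:
```python
from h import *
w=load('wrist9');s=load('st9');w2=load('wrist2');s2=load('st2')
print('w2',proj(w2,[.4343,.3487,.053],s2))
def circ(im,mask,roi,z,nm,st=None):
    m=np.zeros(mask.shape,np.uint8);u0,v0,u1,v1=roi;m[v0:v1,u0:u1]=mask[v0:v1,u0:u1]
    cs,_=cv2.findContours(m,cv2.RETR_EXTERNAL,cv2.CHAIN_APPROX_NONE);c=max(cs,key=cv2.contourArea)[:,0,:]
    P=np.array([plane(im,*q,z,st)[:2] for q in c])
    from scipy.optimize import least_squares
    x=least_squares(lambda x:np.hypot(*(P-x[:2]).T)-x[2],[*P.mean(0),.05],loss='soft_l1',f_scale=.0005).x
    print(nm,len(P),x)
p=w['pixels'].astype(int); circ(w,(p.sum(2)>440),(235,145,410,285),.004,'wrist plate',s)
for tag in ('top0','top9'):
    t=load(tag);p=t['pixels'].astype(int); circ(t,p.sum(2)>330,(435,255,492,312),.004,tag)
sd=load('side0');p=sd['pixels'].astype(int); circ(sd,p.sum(2)>420,(335,200,382,228),.004,'side')
cv2.imwrite('pics/c11.png',np.hstack([cv2.resize(sd['pixels'][195:235,330:390,::-1],None,fx=6,fy=6),cv2.resize(load('top0')['pixels'][255:312,432:495,::-1],None,fx=6,fy=6)[:240]]))
```

```text
w2 [316.14868096 360.20129591]
wrist plate 436 [ 0.46659713 -0.36253982  0.05362168]
top0 130 [ 0.46631367 -0.35771636  0.05507185]
top9 172 [ 0.47765791 -0.30931542  0.04710431]
side 145 [ 0.46663074 -0.37059794  0.09018532]
```

View pics/c11.png

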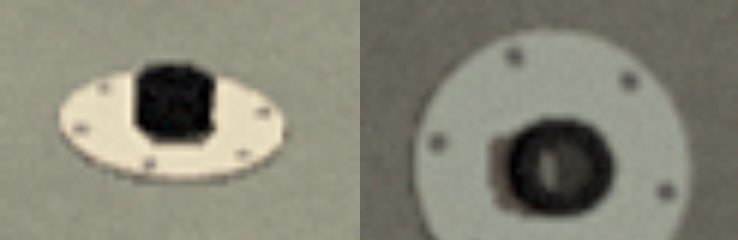

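Run:
```python
from h import *
w=load('wrist9');s=load('st9')
print(plane(w,322.5,156.5,.004,s), plane(w,246,231,.004,s),plane(w,399,231,.004,s),plane(w,323,243,.027,s))
print(delta(s,[.4667,-.359,.077]))
```

```text
[ 0.48274345 -0.41332798  0.004     ] [ 0.51881144 -0.34705125  0.004     ] [ 0.41465573 -0.38069773  0.004     ] [ 0.46583882 -0.36202052  0.027     ]
[3.015e-01 7.400e-03 1.000e-04]
```

Emit:
play_rows(rows="0.1 0.0085 0 0 0 0 0.62;0.19 0.0085 0 0 0 0 0.62;0.24 0.0085 0 0 0 0 0.62;0.27 0.0085 0 0 0 0 0.62;0.29 0.0085 0 0 0 0 0.62;0.3 0.0085 0 0 0 0 0.62;0.3 0.0085 0 0 0 0 0.62;0.3 0.0085 0 0 0 0 0.62")

```text
clock: 12.52
position: [0.4657, -0.3595, 0.0764]
tcp_rot: [[0.002, 0.306, -0.952], [-0.001, -0.952, -0.306], [-1.0, 0.002, -0.002]]
force: [0.3, -0.1, -1.0]
width: 0.0531
```

Run:
```python
from h import *
w,s=snap('wrist','10'); brief(s)
print(proj(w,s['position']+s['tcp_rot']@[s['position'][2]-.027,0,0],s))
```

```text
t 12.52 pos [ 0.4657 -0.3595  0.0764] F [ 0.3 -0.1 -1. ] M [0.01 0.06 0.  ] w 0.0531 yaw -162.2 q6 0.69 tilt [ 0.0022 -0.0011 -1.    ]
[320.4078156  355.43870677]
```

View pics/wrist10.png

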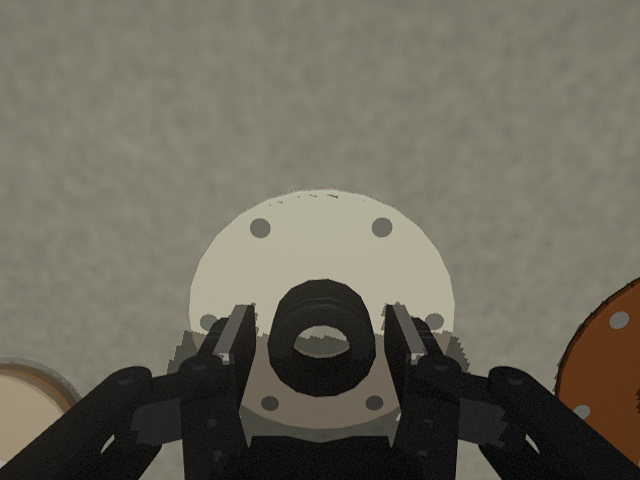

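The hub sits between the pads: hub centre at (322,346), pads at u≈245/397. Close on it.

Emit:
play_rows(rows="0 0.003 0 0 0 0 0.55;0 0.003 0 0 0 0 0.4;0 0.003 0 0 0 0 0.35;0 0.003 0 0 0 0 0.35;0 0.003 0 0 0 0 0.35;0 0.003 0 0 0 0 0.35", grip_force=45)

```text
clock: 13.07
position: [0.4659, -0.3609, 0.0766]
tcp_rot: [[0.002, 0.305, -0.952], [-0.001, -0.952, -0.305], [-1.0, 0.002, -0.002]]
force: [-0.2, 1.1, 6.4]
width: 0.0386
```

Run:
```python
from h import *
w,s=snap('wrist','11'); brief(s)
```

```text
t 13.07 pos [ 0.4659 -0.3609  0.0766] F [-0.2  1.1  6.4] M [0.18 0.16 0.01] w 0.0386 yaw -162.2 q6 0.69 tilt [ 0.0022 -0.0013 -1.    ]
```

View pics/wrist11.png

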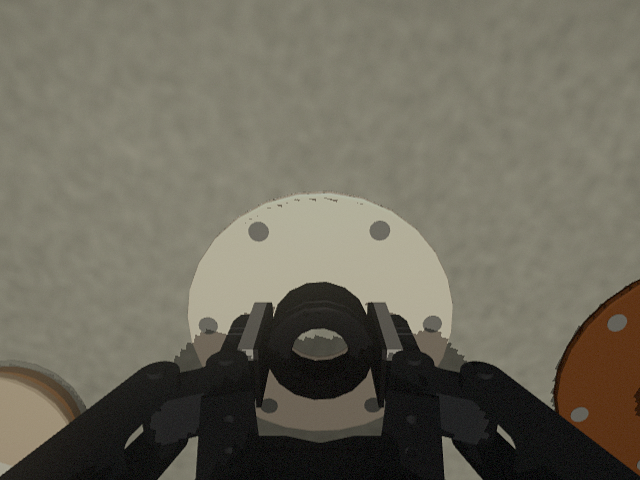

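Emit:
play_rows(rows="-0.01 0 0 0 0 0 0.3;-0.04 0 0 0 0 0 0.3;-0.1 0 0 0 0 0 0.3;-0.18 0 0 0 0 0 0.3;-0.26 0 0 0 0 0 0.3;-0.34 0 0 0 0 0 0.3;-0.42 0 0 0 0 0 0.3;-0.5 -0.01 -0.01 0 0 0 0.3;-0.53 -0.03 -0.02 0 0 0 0.3;-0.54 -0.07 -0.05 0 0 0 0.3;-0.54 -0.12 -0.09 0 0 0 0.3")

```text
clock: 14.03
position: [0.4845, -0.3038, 0.2923]
tcp_rot: [[0.002, 0.303, -0.953], [-0.0, -0.953, -0.303], [-1.0, 0.001, -0.002]]
force: [1.0, 0.2, -1.4]
width: 0.0389
```

Run:
```python
from h import *
from cell import get_state
s=get_state();brief(s);print(delta(s,[.5835,-.035,.292]))
```

```text
t 14.03 pos [ 0.4845 -0.3038  0.2923] F [ 1.   0.2 -1.4] M [ 0.05 -0.11  0.03] w 0.0389 yaw -162.4 q6 0.58 tilt [ 2.4e-03 -3.0e-04 -1.0e+00]
[ 0.0012 -0.5656 -0.4391]
```

Emit:
play_rows(rows="0 -0.05 -0.04 0 0 0 0.3;0 -0.11 -0.085 0 0 0 0.3;0 -0.18 -0.14 0 0 0 0.3;0 -0.25 -0.195 0 0 0 0.3;0 -0.32 -0.25 0 0 0 0.3;0 -0.39 -0.305 0 0 0 0.3;0 -0.45 -0.355 0 0 0 0.3;0 -0.51 -0.4 0 0 0 0.3;0 -0.55 -0.425 0 0 0 0.3;0 -0.566 -0.439 0 0 0 0.3;0 -0.566 -0.439 0 0 0 0.3;0 -0.566 -0.439 0 0 0 0.3;0 -0.566 -0.439 0 0 0 0.3")

```text
clock: 15.12
position: [0.5824, -0.0355, 0.2907]
tcp_rot: [[-0.001, 0.304, -0.953], [-0.0, -0.953, -0.304], [-1.0, -0.0, 0.001]]
force: [0.0, -0.2, -1.1]
width: 0.0384
```

Run:
```python
from h import *
t,s=snap('top','12'); brief(s)
d,s=snap('side','12')
w,s=snap('wrist','12'); brief(s)
a=cv2.resize(d['pixels'][165:265,260:350,::-1],None,fx=4.5,fy=4.5,interpolation=cv2.INTER_CUBIC)
b=cv2.resize(t['pixels'][185:275,290:380,::-1],None,fx=5,fy=5,interpolation=cv2.INTER_CUBIC)
cv2.imwrite('pics/c12.png',np.hstack([a,b])[:,:800] if a.shape[0]==b.shape[0] else a); print(a.shape,b.shape)
```

```text
t 15.12 pos [ 0.5824 -0.0355  0.2907] F [ 0.  -0.2 -1.1] M [-0.03 -0.04 -0.  ] w 0.0384 yaw -162.3 q6 0.09 tilt [-1.2e-03 -1.0e-04 -1.0e+00]
t 15.22 pos [ 0.5826 -0.0358  0.291 ] F [-0.1  0.5 -2.2] M [-0.02  0.02 -0.02] w 0.039 yaw -162.3 q6 0.09 tilt [-4.e-04 -0.e+00 -1.e+00]
(450, 405, 3) (450, 450, 3)
```

View pics/c12.png

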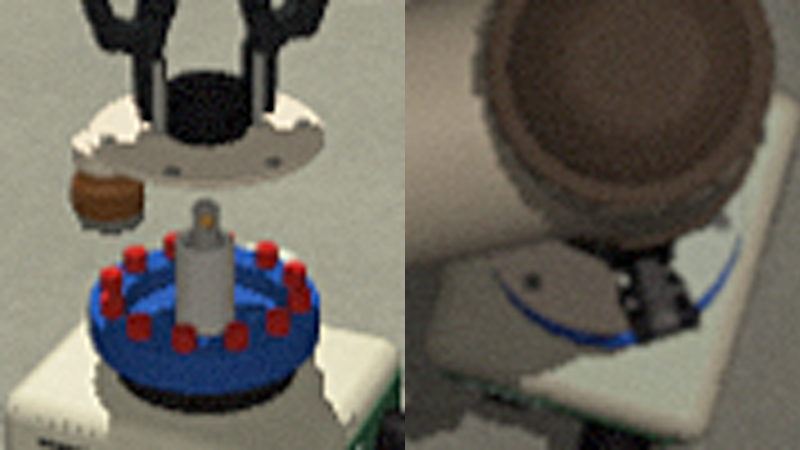

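View pics/wrist12.png

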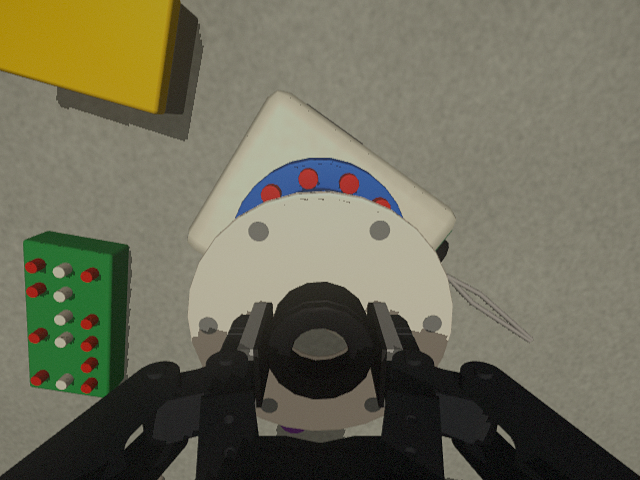

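Run:
```python
from h import *
t=load('top12');d=load('side12')
cv2.imwrite('pics/c13.png',cv2.resize(t['pixels'][225:260,305:365,::-1],None,fx=13,fy=13,interpolation=cv2.INTER_CUBIC))
cv2.imwrite('pics/c14.png',cv2.resize(d['pixels'][175:215,270:340,::-1],None,fx=11,fy=11,interpolation=cv2.INTER_CUBIC))
```

```text
(no output)
```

View pics/c13.png

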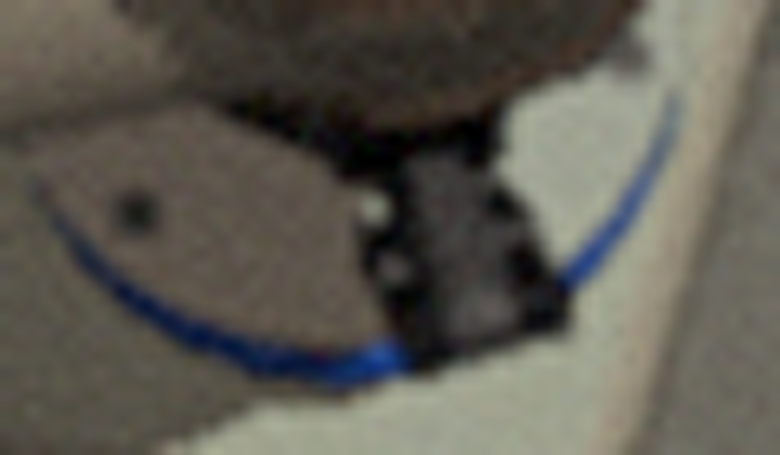

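View pics/c14.png

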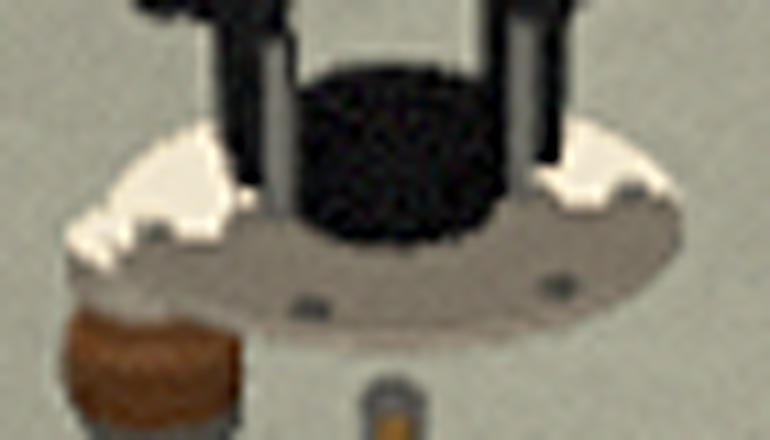

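Run:
```python
from h import *
from scipy.optimize import least_squares
t=load('top12')
def fit(pts,z,R):
    P=np.array([plane(t,305+x/13-.5,225+y/13-.5,z)[:2] for x,y in pts])
    r=least_squares(lambda c:np.hypot(*(P-c).T)-R,[.583,-.035]); print(r.x,(r.fun*1000).round(1))
fit([(45,185),(75,245),(120,285),(200,325),(260,348),(330,352),(375,345),(565,270),(610,215),(645,160),(668,110)],.2164,.056)
fit([(48,215),(80,268),(130,315),(200,352),(260,376),(330,387),(400,370),(575,290),(620,237),(660,165),(678,110)],.108,.058)
from cell import get_state
s=get_state();brief(s)
```

```text
[ 0.58270388 -0.0315264 ] [-1.7  0.5  0.6 -0.1  0.7  0.1 -0.6  0.6 -0.4 -0.4 -0.2]
[ 0.58510153 -0.03411671] [ 0.2  0.9  0.6 -0.3  0.2  0.4 -1.7 -0.1 -0.   0.5  1.1]
t 15.27 pos [ 0.5827 -0.0357  0.2911] F [-0.2  0.9 -0.5] M [-0.02  0.07 -0.02] w 0.0388 yaw -162.3 q6 0.09 tilt [-2.e-04 -0.e+00 -1.e+00]
```

The disc is 3.3 mm off in +y and 1 mm in -x. Shifting and lowering to just above the sleeve.

Emit:
play_rows(rows="0 0.0085 0 0 0 0 0.3;0.02 0.0085 0 0 0 0 0.3;0.05 0.0085 0 0 0 0 0.3;0.08 0.0085 0 0 0 0 0.3;0.1 0.0085 0 0 0 0 0.3;0.115 0.0085 0 0 0 0 0.3;0.12 0.0085 0 0 0 0 0.3;0.12 0.0085 0 0 0 0 0.3", grip_force=35)

```text
clock: 15.93
position: [0.584, -0.038, 0.2425]
tcp_rot: [[-0.001, 0.305, -0.952], [-0.0, -0.952, -0.305], [-1.0, -0.0, 0.001]]
force: [-0.5, -1.3, -1.6]
width: 0.0385
```

Run:
```python
from h import *
d,s=snap('side','13'); brief(s)
w,s=snap('wrist','13'); brief(s)
a=cv2.resize(d['pixels'][185:275,265:345,::-1],None,fx=5,fy=5,interpolation=cv2.INTER_CUBIC)
b=cv2.resize(w['pixels'][270:420,240:400,::-1],None,fx=3,fy=3,interpolation=cv2.INTER_CUBIC)
cv2.imwrite('pics/c15.png',np.hstack([a,b[:,:400]][:2]) if a.shape[0]==b.shape[0] else b);
```

```text
t 15.93 pos [ 0.584  -0.038   0.2425] F [-0.5 -1.3 -1.6] M [-0.02  0.02 -0.03] w 0.0385 yaw -162.2 q6 0.1 tilt [-1.e-03 -3.e-04 -1.e+00]
t 15.98 pos [ 0.5843 -0.0379  0.2432] F [ 0.  -0.2 -0.5] M [-0.04  0.01 -0.  ] w 0.0389 yaw -162.2 q6 0.1 tilt [ 2.e-04 -2.e-04 -1.e+00]
```

View pics/c15.png

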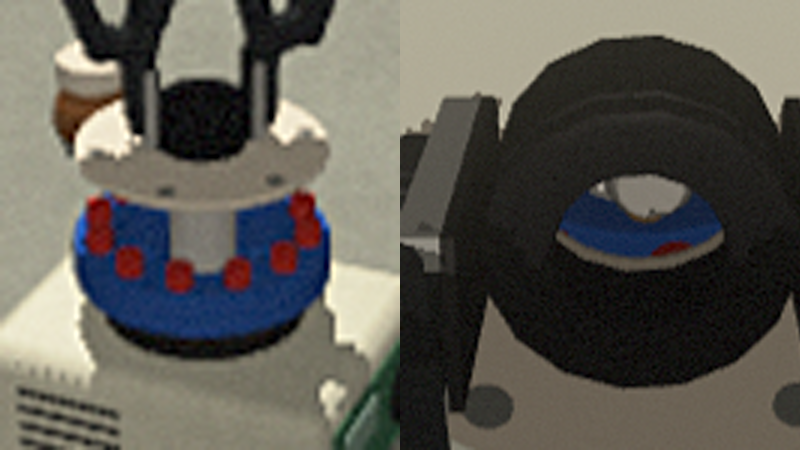

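Emit:
play_rows(rows="0.007 0 0 0 0 0 0.3;0.014 0 0 0 0 0 0.3;0.021 0 0 0 0 0 0.3;0.028 0 0 0 0 0 0.3;0.028 0 0 0 0 0 0.3")

```text
clock: 16.45
position: [0.5837, -0.0379, 0.2311]
tcp_rot: [[-0.001, 0.305, -0.952], [-0.0, -0.952, -0.305], [-1.0, -0.0, 0.001]]
force: [-0.4, 0.2, -1.9]
width: 0.0385
```

Run:
```python
from h import *
from cell import get_state
brief(get_state())
```

```text
t 16.45 pos [ 0.5837 -0.0379  0.2311] F [-0.4  0.2 -1.9] M [-0.02  0.03  0.04] w 0.0385 yaw -162.3 q6 0.1 tilt [-0.0014 -0.     -1.    ]
```

The hub is over the sleeve with no resistance. Continuing.

Emit:
play_rows(rows="0.008 0 0 0 0 0 0.3;0.016 0 0 0 0 0 0.3;0.024 0 0 0 0 0 0.3;0.032 0 0 0 0 0 0.3;0.038 0 0 0 0 0 0.3;0.041 0 0 0 0 0 0.3;0.041 0 0 0 0 0 0.3")

```text
clock: 17.03
position: [0.5839, -0.0379, 0.215]
tcp_rot: [[-0.001, 0.305, -0.952], [-0.0, -0.952, -0.305], [-1.0, -0.0, 0.001]]
force: [0.0, 0.3, -0.5]
width: 0.0388
```

Run:
```python
from h import *
from cell import get_state
brief(get_state())
```

```text
t 17.03 pos [ 0.5839 -0.0379  0.215 ] F [ 0.   0.3 -0.5] M [-0.01  0.01  0.01] w 0.0388 yaw -162.2 q6 0.1 tilt [-8.e-04 -1.e-04 -1.e+00]
```

Emit:
play_rows(rows="0.002 0 0 0 0 0 0.3;0.004 0 0 0 0 0 0.3;0.006 0 0 0 0 0 0.3;0.007 0 0 0 0 0 0.3;0.007 0 0 0 0 0 0.3")

```text
clock: 17.45
position: [0.5841, -0.0379, 0.2127]
tcp_rot: [[0.0, 0.305, -0.952], [-0.0, -0.952, -0.305], [-1.0, 0.0, -0.0]]
force: [0.4, -0.0, -0.8]
width: 0.0386
```

Run:
```python
from h import *
w,s=snap('wrist','14'); brief(s)
d,s=snap('side','14')
a=cv2.resize(d['pixels'][185:275,265:345,::-1],None,fx=5,fy=5,interpolation=cv2.INTER_CUBIC)
b=cv2.resize(w['pixels'][270:420,240:400,::-1],None,fx=3,fy=3,interpolation=cv2.INTER_CUBIC)
cv2.imwrite('pics/c16.png',np.hstack([a,b[:,:400]]))
```

```text
t 17.45 pos [ 0.5841 -0.0379  0.2127] F [ 0.4 -0.  -0.8] M [0.01 0.02 0.02] w 0.0386 yaw -162.2 q6 0.1 tilt [ 1.e-04 -0.e+00 -1.e+00]
```

View pics/c16.png

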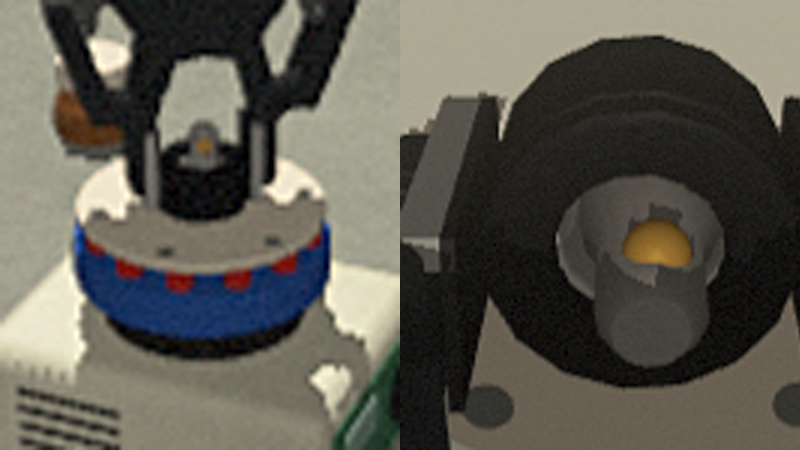

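Run:
```python
from h import *
w=load('wrist14');s=load('st14')
for z in (.163,.178): print(z,(proj(w,[.5841,-.0379,z],s)-[240,270])*3+[400,0], (proj(w,s['tcp_rot']@[0,.001,0]+[.5841,-.0379,z],s)-proj(w,[.5841,-.0379,z],s))*3)
```

```text
0.163 [641.2527472  254.49777143] [ 5.79349866e-03 -7.22480958e+00]
0.178 [641.53421907 333.93141096] [ 7.15718072e-03 -7.86993623e+00]
```

In the wrist view the spigot sits about 1.5 mm right and 2 mm low of the bore centre. I nudge the disc to centre it, then lower onto the sleeve.

Emit:
play_rows(rows="0 -0.002 0.0015 0 0 0 0.3;0 -0.004 0.003 0 0 0 0.3;0.001 -0.004 0.003 0 0 0 0.3;0.003 -0.004 0.003 0 0 0 0.3;0.003 -0.004 0.003 0 0 0 0.3")

```text
clock: 17.97
position: [0.5825, -0.0367, 0.2126]
tcp_rot: [[0.001, 0.305, -0.952], [-0.0, -0.952, -0.305], [-1.0, 0.0, -0.001]]
force: [-1.8, 1.0, 4.5]
width: 0.0388
```

Run:
```python
from h import *
w,s=snap('wrist','15'); brief(s)
b=cv2.resize(w['pixels'][270:420,240:400,::-1],None,fx=4,fy=4,interpolation=cv2.INTER_CUBIC)
cv2.imwrite('pics/c17.png',b)
```

```text
t 17.97 pos [ 0.5825 -0.0367  0.2126] F [-1.8  1.   4.5] M [0.1  0.58 0.01] w 0.0388 yaw -162.2 q6 0.1 tilt [ 7.e-04 -3.e-04 -1.e+00]
```

View pics/c17.png

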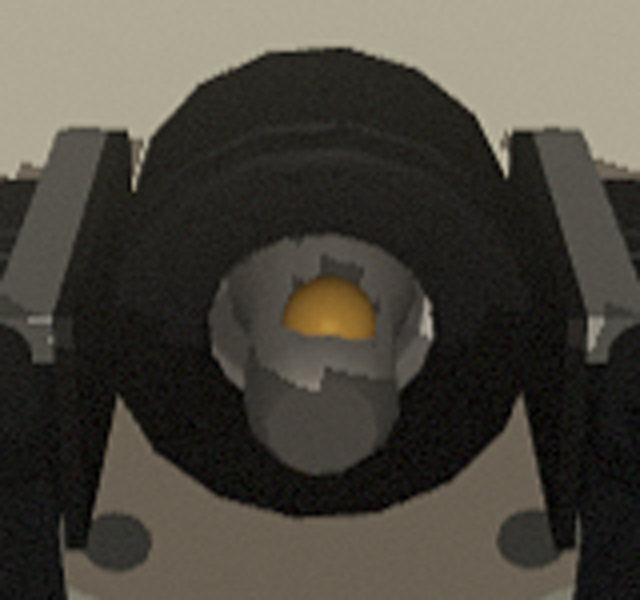

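The disc rests on the sleeve (underside at flange +31 mm, light 5 N contact) and the spigot is now centred in the bore. Release and go up.

Emit:
play_rows(rows="-0.002 0 0 0 0 0 0.6;-0.002 0 0 0 0 0 0.6;-0.002 0 0 0 0 0 0.6;-0.002 0 0 0 0 0 0.6;-0.01 0 0 0 0 0 0.6;-0.03 0 0 0 0 0 0.6;-0.07 0 0 0 0 0 0.6;-0.13 0 0 0 0 0 0.6;-0.2 0 0 0 0 0 0.6;-0.25 0 0 0 0 0 0.6;-0.26 0 0 0 0 0 0.6;-0.26 0 0 0 0 0 0.6;-0.26 0 0 0 0 0 0.6")

```text
clock: 19.1
position: [0.582, -0.0367, 0.315]
tcp_rot: [[-0.001, 0.305, -0.952], [0.001, -0.952, -0.305], [-1.0, -0.001, 0.001]]
force: [-0.7, 0.1, -0.7]
width: 0.0512
```

Run:
```python
from h import *
w,s=snap('wrist','16'); brief(s)
print(delta(s,[.5815,.2735,.2]), proj(w,[.5825,-.0367,.178],s),proj(w,[.5837,-.035,.178],s))
```

```text
t 19.1 pos [ 0.582  -0.0367  0.315 ] F [-0.7  0.1 -0.7] M [ 0.03 -0.   -0.03] w 0.0512 yaw -162.3 q6 0.1 tilt [-8.e-04  5.e-04 -1.e+00]
[ 0.288  -0.7387 -0.2353] [319.10241178 268.33353448] [316.24175982 270.35601022]
```

View pics/wrist16.png

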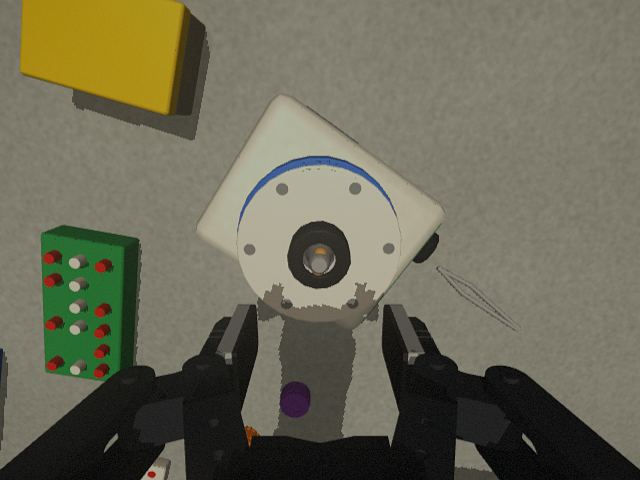

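The disc is seated and concentric with the rim. Next the orange cap. Candidates are orange at top px (202,233) and purple at (236,250), with small coloured caps in the blue bins at (127,85), (192,85), (430,87) and (493,88). The orange ribbed one fits; I'll confirm from above.

Emit:
play_rows(rows="0 -0.739 -0.235 0 0 0 0.6;0 -0.739 -0.235 0 0 0 0.6;0 -0.739 -0.235 0 0 0 0.6;0 -0.739 -0.235 0 0 0 0.6;0.08 -0.739 -0.235 0 0 0 0.6;0.16 -0.739 -0.235 0 0 0 0.6;0.24 -0.739 -0.235 0 0 0 0.6;0.288 -0.739 -0.235 0 0 0 0.6;0.288 -0.739 -0.235 0 0 0 0.6;0.288 -0.739 -0.235 0 0 0 0.6;0.288 -0.739 -0.235 0 0 0 0.6;0.288 -0.739 -0.235 0 0 0 0.6;0.288 -0.739 -0.235 0 0 0 0.6")

```text
clock: 20.23
position: [0.5825, 0.2729, 0.2018]
tcp_rot: [[0.002, 0.304, -0.953], [0.001, -0.953, -0.304], [-1.0, -0.0, -0.002]]
force: [0.1, 0.4, 0.4]
width: 0.0508
```

Run:
```python
from h import *
w,s=snap('wrist','17'); brief(s)
print(proj(w,[.5815,.2735,.024],s))
w0=load('wrist16');s0=load('st16')
print('tip wristframe',plane(w0,319.5,264.5,.178,s0))
p=w['pixels'].astype(int); m=((p[:,:,0]>130)&(p[:,:,2]<70)).astype(np.uint8)
n,l,st,c=cv2.connectedComponentsWithStats(m)
for i in range(1,n):
    if st[i][4]>200: print(st[i],c[i])
```

```text
t 20.23 pos [0.5825 0.2729 0.2018] F [0.1 0.4 0.4] M [ 0.03 -0.03  0.02] w 0.0508 yaw -162.3 q6 -0.38 tilt [ 0.0021  0.0011 -1.    ]
[321.77226501 248.62280501]
tip wristframe [ 0.58300107 -0.03902262  0.178     ]
[ 52  17  20  22 325] [61.65538462 27.95384615]
[ 298  218   51   50 1841] [323.34057577 243.35850081]
```

View pics/wrist17.png

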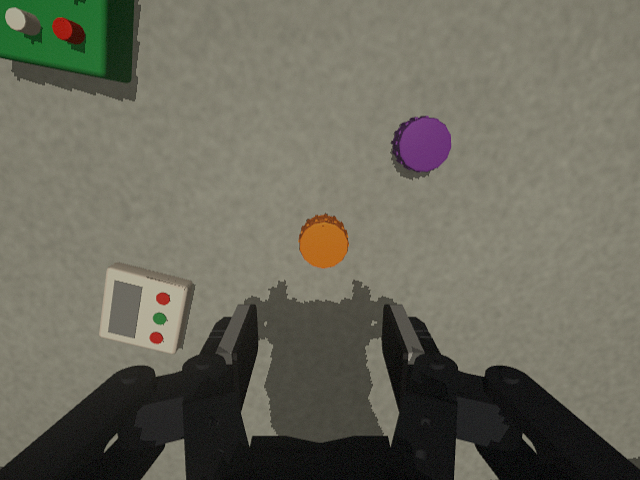

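The orange ribbed cap is confirmed at wrist px (323,244). The purple one at (424,144) stays where it is.

Run:
```python
from h import *
w=load('wrist17');s=load('st17')
c=plane(w,323.5,243.8,.024,s);print(c)
T=c-0.0025*s['tcp_rot'][:,1]; print(T,delta(s,[T[0],T[1],.082]))
```

```text
[0.58143525 0.26986385 0.024     ]
[0.58067448 0.27224528 0.02400105] [0.2996 0.0003 0.0056]
```

Emit:
play_rows(rows="0.1 0 0.005 0 0 0 0.6;0.19 0 0.005 0 0 0 0.6;0.24 0 0.005 0 0 0 0.6;0.275 0 0.005 0 0 0 0.6;0.295 0 0.005 0 0 0 0.6;0.304 0 0.005 0 0 0 0.6;0.304 0 0.005 0 0 0 0.6;0.304 0 0.005 0 0 0 0.6")

```text
clock: 20.95
position: [0.5807, 0.2731, 0.0802]
tcp_rot: [[0.002, 0.305, -0.952], [0.001, -0.952, -0.305], [-1.0, -0.001, -0.003]]
force: [0.8, -0.6, 1.2]
width: 0.0512
```

Run:
```python
from h import *
w,s=snap('wrist','18'); brief(s)
print(proj(w,s['position']+s['tcp_rot']@[s['position'][2]-.024,0,0],s))
```

```text
t 20.95 pos [0.5807 0.2731 0.0802] F [ 0.8 -0.6  1.2] M [ 0.07 -0.06  0.03] w 0.0512 yaw -162.3 q6 -0.38 tilt [ 0.0022  0.0015 -1.    ]
[320.37215708 345.06512442]
```

View pics/wrist18.png

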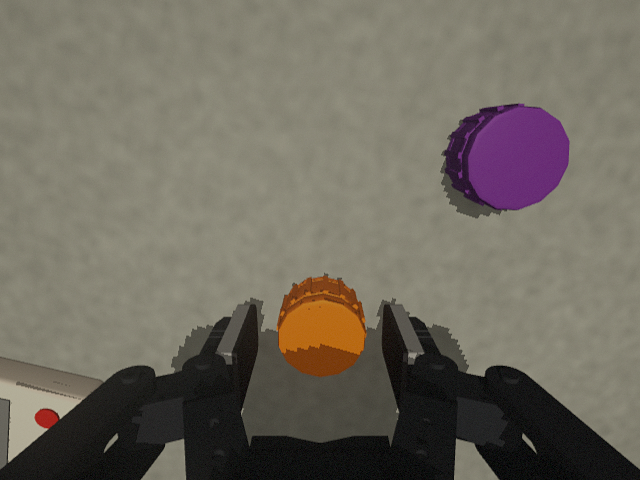

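Emit:
play_rows(rows="0 0 0 0 0 0 0.5;0 0 0 0 0 0 0.4;0 0 0 0 0 0 0.25;0 0 0 0 0 0 0.25;0 0 0 0 0 0 0.25;0 0 0 0 0 0 0.25;0 0 0 0 0 0 0.25", grip_force=60)

```text
clock: 21.58
position: [0.5804, 0.2733, 0.0803]
tcp_rot: [[0.002, 0.306, -0.952], [0.001, -0.952, -0.306], [-1.0, -0.0, -0.002]]
force: [-1.6, -0.7, 5.8]
width: 0.0321
```

Run:
```python
from h import *
w,s=snap('wrist','19'); brief(s)
cv2.imwrite('pics/c19.png',cv2.resize(w['pixels'][260:420,230:410,::-1],None,fx=3.5,fy=3.5,interpolation=cv2.INTER_CUBIC))
print((proj(w,s['position']+s['tcp_rot']@[s['position'][2]-.024,0,0],s)-[230,260])*3.5)
```

```text
t 21.58 pos [0.5804 0.2733 0.0803] F [-1.6 -0.7  5.8] M [-0.1   0.34 -0.01] w 0.0321 yaw -162.2 q6 -0.38 tilt [ 0.0019  0.001  -1.    ]
[316.29153371 297.1747629 ]
```

View pics/c19.png

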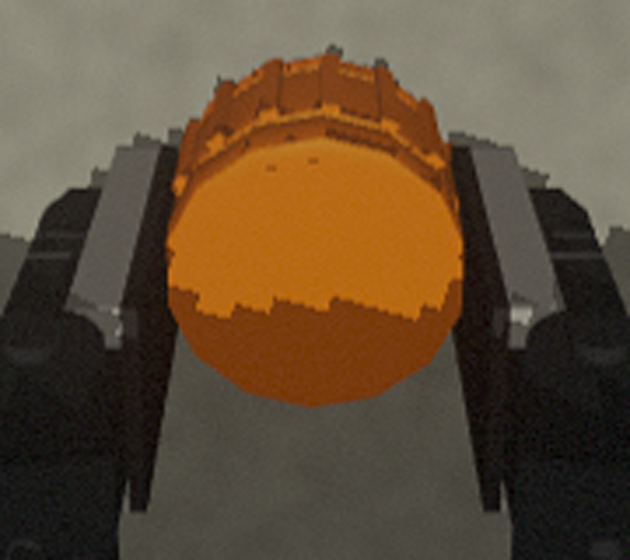

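Cap gripped centrally. Its tool-y offset in the wrist view matches the one the spigot showed, so I'll target TCP ≈ (0.5823, -0.0362). Lift and carry.

Emit:
play_rows(rows="-0.02 0 0 0 0 0 0.25;-0.08 0 0 0 0 0 0.25;-0.18 0 0 0 0 0 0.25;-0.28 0 0 0 0 0 0.25;-0.38 0 0 0 0 0 0.25;-0.47 0.01 0 0 0 0 0.25;-0.53 0.04 0.01 0 0 0 0.25;-0.55 0.1 0.03 0 0 0 0.25;-0.55 0.18 0.055 0 0 0 0.25;-0.55 0.26 0.08 0 0 0 0.25;-0.55 0.34 0.105 0 0 0 0.25;-0.55 0.42 0.13 0 0 0 0.25;-0.55 0.5 0.155 0 0 0 0.25;-0.55 0.58 0.18 0 0 0 0.25;-0.55 0.65 0.205 0 0 0 0.25;-0.55 0.71 0.225 0 0 0 0.25;-0.55 0.738 0.232 0 0 0 0.25;-0.55 0.738 0.232 0 0 0 0.25;-0.55 0.738 0.232 0 0 0 0.25;-0.55 0.738 0.232 0 0 0 0.25")

```text
clock: 23.3
position: [0.5816, -0.0358, 0.2987]
tcp_rot: [[0.0, 0.306, -0.952], [0.0, -0.952, -0.306], [-1.0, -0.0, -0.0]]
force: [-0.2, 0.5, -0.6]
width: 0.0321
```

Run:
```python
from h import *
d,s=snap('side','20'); brief(s)
t,s=snap('top','20')
w,s=snap('wrist','20'); brief(s)
print(delta(s,[.5823,-.0362,.262]))
a=cv2.resize(d['pixels'][150:260,260:350,::-1],None,fx=4.5,fy=4.5,interpolation=cv2.INTER_CUBIC)
b=cv2.resize(w['pixels'][250:415,230:360,::-1],None,fx=3,fy=3,interpolation=cv2.INTER_CUBIC)
cv2.imwrite('pics/c20.png',np.hstack([a,b]))
```

```text
t 23.3 pos [ 0.5816 -0.0358  0.2987] F [-0.2  0.5 -0.6] M [ 0.01  0.01 -0.03] w 0.0321 yaw -162.2 q6 0.09 tilt [ 0.e+00  3.e-04 -1.e+00]
t 23.4 pos [ 0.5816 -0.0354  0.2987] F [ 0.9 -0.8 -0.2] M [ 0.01  0.01 -0.03] w 0.0317 yaw -162.2 q6 0.09 tilt [ 1.e-04  2.e-04 -1.e+00]
[ 0.0918  0.0023 -0.001 ]
```

View pics/c20.png

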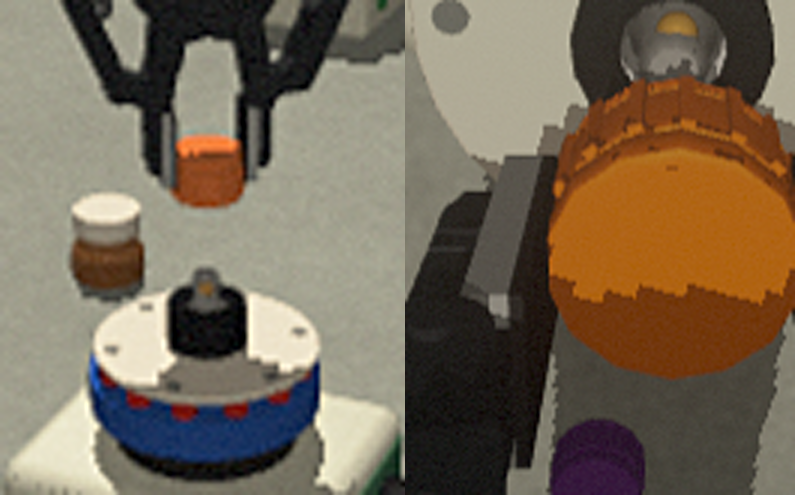

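In the side view the cap is 1 mm off in -x, and in the wrist view it lines up with the spigot. Correct and lower to the tip.

Emit:
play_rows(rows="0.02 0.002 -0.001 0 0 0 0.25;0.05 0.002 -0.001 0 0 0 0.25;0.075 0.002 -0.001 0 0 0 0.25;0.09 0.002 -0.001 0 0 0 0.25;0.1 0.002 -0.001 0 0 0 0.25;0.1 0.002 -0.001 0 0 0 0.25;0.1 0.002 -0.001 0 0 0 0.25")

```text
clock: 24.03
position: [0.5823, -0.0372, 0.2587]
tcp_rot: [[-0.0, 0.305, -0.952], [-0.0, -0.952, -0.305], [-1.0, 0.0, 0.0]]
force: [0.3, -0.4, -0.3]
width: 0.0317
```

Run:
```python
from h import *
d,s=snap('side','21'); brief(s)
w,s=snap('wrist','21'); brief(s)
a=cv2.resize(d['pixels'][165:265,265:345,::-1],None,fx=5,fy=5,interpolation=cv2.INTER_CUBIC)
b=cv2.resize(w['pixels'][220:387,260:390,::-1],None,fx=3,fy=3,interpolation=cv2.INTER_CUBIC)
cv2.imwrite('pics/c21.png',np.hstack([a[:500],b[:500]]))
```

```text
t 24.03 pos [ 0.5823 -0.0372  0.2587] F [ 0.3 -0.4 -0.3] M [ 0.03 -0.02  0.01] w 0.0317 yaw -162.2 q6 0.1 tilt [-1.e-04 -3.e-04 -1.e+00]
t 24.08 pos [ 0.5825 -0.0372  0.2591] F [ 0.4  0.1 -0.2] M [-0.02  0.01  0.01] w 0.0317 yaw -162.2 q6 0.1 tilt [ 7.e-04 -1.e-04 -1.e+00]
```

View pics/c21.png

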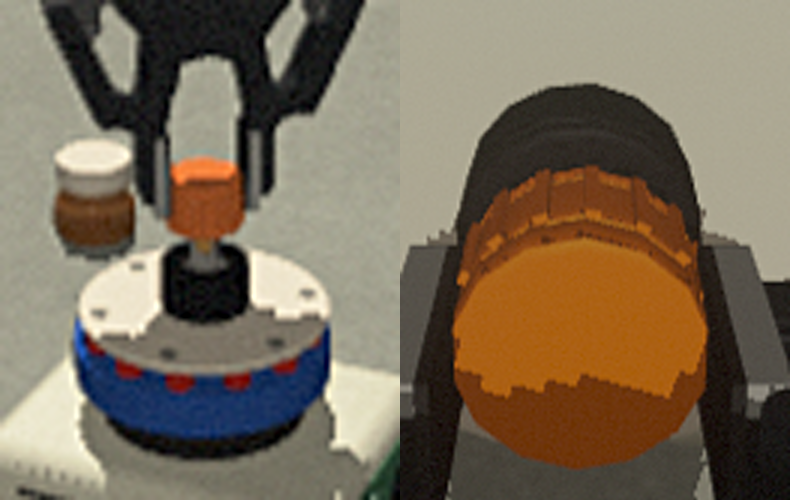

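Emit:
play_rows(rows="0 -0.0025 0 0 0 0 0.25;0.0025 -0.0025 0 0 0 0 0.25;0.005 -0.0025 0 0 0 0 0.25;0.0075 -0.0025 0 0 0 0 0.25;0.01 -0.0025 0 0 0 0 0.25;0.01 -0.0025 0 0 0 0 0.25")

```text
clock: 24.63
position: [0.5817, -0.0363, 0.2544]
tcp_rot: [[-0.0, 0.305, -0.952], [-0.0, -0.952, -0.305], [-1.0, -0.0, 0.0]]
force: [0.1, -0.7, -0.0]
width: 0.0321
```

Run:
```python
from h import *
from cell import get_state
brief(get_state())
```

```text
t 24.63 pos [ 0.5817 -0.0363  0.2544] F [ 0.1 -0.7 -0. ] M [ 0.02  0.09 -0.04] w 0.0321 yaw -162.2 q6 0.09 tilt [-5.e-04 -0.e+00 -1.e+00]
```

Lip is at about ball height. Pressing down in small steps.

Emit:
play_rows(rows="0.0015 0 -0.001 0 0 0 0.25;0.003 0 -0.001 0 0 0 0.25;0.003 0 -0.001 0 0 0 0.25")

```text
clock: 24.88
position: [0.5824, -0.0362, 0.2535]
tcp_rot: [[0.0, 0.305, -0.952], [-0.0, -0.952, -0.305], [-1.0, 0.0, -0.0]]
force: [0.5, -1.1, 1.1]
width: 0.0319
```

Run:
```python
from h import *
from cell import get_state
brief(get_state())
```

```text
t 24.88 pos [ 0.5824 -0.0362  0.2535] F [ 0.5 -1.1  1.1] M [-0.09 -0.05 -0.05] w 0.0319 yaw -162.2 q6 0.09 tilt [ 2.e-04 -1.e-04 -1.e+00]
```

Emit:
play_rows(rows="0.001 0 0 0 0 0 0.25;0.002 0 0 0 0 0 0.25;0.003 0 0 0 0 0 0.25;0.003 0 0 0 0 0 0.25")

```text
clock: 25.22
position: [0.5824, -0.0362, 0.2529]
tcp_rot: [[0.001, 0.305, -0.952], [-0.0, -0.952, -0.305], [-1.0, 0.001, -0.001]]
force: [-0.4, 0.0, 3.0]
width: 0.0322
```

Run:
```python
from h import *
from cell import get_state
brief(get_state())
```

```text
t 25.22 pos [ 0.5824 -0.0362  0.2529] F [-0.4  0.   3. ] M [-0.14  0.1   0.04] w 0.0322 yaw -162.2 q6 0.09 tilt [ 9.e-04 -3.e-04 -1.e+00]
```

Light contact on the balls (3 N) with almost no side force, so it is centred. Continue.

Emit:
play_rows(rows="0.0015 0 0 0 0 0 0.25;0.003 0 0 0 0 0 0.25;0.003 0 0 0 0 0 0.25")

```text
clock: 25.47
position: [0.5826, -0.0363, 0.2522]
tcp_rot: [[0.002, 0.305, -0.952], [-0.0, -0.952, -0.305], [-1.0, 0.001, -0.001]]
force: [-1.0, -0.6, 5.4]
width: 0.0319
```

Run:
```python
from h import *
from cell import get_state
brief(get_state())
```

```text
t 25.47 pos [ 0.5826 -0.0363  0.2522] F [-1.  -0.6  5.4] M [-0.13  0.3  -0.  ] w 0.0319 yaw -162.2 q6 0.09 tilt [ 1.6e-03 -4.0e-04 -1.0e+00]
```

Emit:
play_rows(rows="0.0015 0 0 0 0 0 0.25;0.003 0 0 0 0 0 0.25;0.0045 0 0 0 0 0 0.25;0.0045 0 0 0 0 0 0.25")

```text
clock: 25.8
position: [0.5824, -0.0362, 0.2495]
tcp_rot: [[0.001, 0.305, -0.952], [-0.0, -0.952, -0.305], [-1.0, 0.0, -0.001]]
force: [-0.6, -0.2, 2.2]
width: 0.0318
```

Run:
```python
from h import *
from cell import get_state
brief(get_state())
```

```text
t 25.8 pos [ 0.5824 -0.0362  0.2495] F [-0.6 -0.2  2.2] M [-0.15  0.   -0.02] w 0.0318 yaw -162.2 q6 0.09 tilt [ 7.e-04 -1.e-04 -1.e+00]
```

It snapped past the peak (force fell from 5.4 to 2.2 N, and it moved 2.7 mm). Following it down.

Emit:
play_rows(rows="0.0025 0 0 0 0 0 0.25;0.005 0 0 0 0 0 0.25;0.0075 0 0 0 0 0 0.25;0.01 0 0 0 0 0 0.25;0.01 0 0 0 0 0 0.25")

```text
clock: 26.22
position: [0.5817, -0.036, 0.2441]
tcp_rot: [[-0.002, 0.305, -0.952], [0.0, -0.952, -0.305], [-1.0, -0.001, 0.002]]
force: [0.1, -0.3, -1.0]
width: 0.0315
```

Run:
```python
from h import *
from cell import get_state
brief(get_state())
```

```text
t 26.22 pos [ 0.5817 -0.036   0.2441] F [ 0.1 -0.3 -1. ] M [-0.04  0.01  0.02] w 0.0315 yaw -162.3 q6 0.09 tilt [-2.4e-03  3.0e-04 -1.0e+00]
```

Emit:
play_rows(rows="0.0015 0 0 0 0 0 0.25;0.003 0 0 0 0 0 0.25;0.004 0 0 0 0 0 0.25;0.004 0 0 0 0 0 0.25")

```text
clock: 26.55
position: [0.5822, -0.0361, 0.2435]
tcp_rot: [[-0.0, 0.305, -0.952], [0.0, -0.952, -0.305], [-1.0, -0.0, 0.0]]
force: [0.5, -0.1, -0.6]
width: 0.0316
```

Run:
```python
from h import *
d,s=snap('side','22'); brief(s)
w,s=snap('wrist','22'); brief(s)
a=cv2.resize(d['pixels'][175:275,265:345,::-1],None,fx=5,fy=5,interpolation=cv2.INTER_CUBIC)
b=cv2.resize(w['pixels'][220:387,260:390,::-1],None,fx=3,fy=3,interpolation=cv2.INTER_CUBIC)
cv2.imwrite('pics/c22.png',np.hstack([a[:500],b[:500]]))
```

```text
t 26.55 pos [ 0.5822 -0.0361  0.2435] F [ 0.5 -0.1 -0.6] M [-0.   -0.04  0.01] w 0.0316 yaw -162.2 q6 0.09 tilt [-4.e-04  0.e+00 -1.e+00]
t 26.6 pos [ 0.5822 -0.0361  0.2436] F [ 0.7  0.6 -0.5] M [ 0.   -0.03  0.04] w 0.0317 yaw -162.2 q6 0.09 tilt [-2.e-04  0.e+00 -1.e+00]
```

View pics/c22.png

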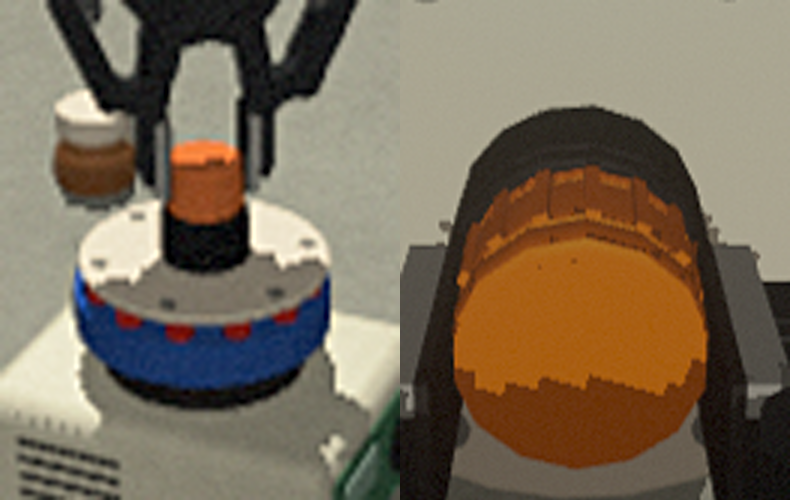

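Emit:
play_rows(rows="0.001 0 0 0 0 0 0.25;0.002 0 0 0 0 0 0.25;0.003 0 0 0 0 0 0.25;0.003 0 0 0 0 0 0.25")

```text
clock: 26.98
position: [0.5823, -0.0361, 0.2433]
tcp_rot: [[0.001, 0.305, -0.952], [-0.0, -0.952, -0.305], [-1.0, 0.0, -0.001]]
force: [-1.7, -0.2, 4.4]
width: 0.032
```

Run:
```python
from h import *
from cell import get_state
brief(get_state())
```

```text
t 26.98 pos [ 0.5823 -0.0361  0.2433] F [-1.7 -0.2  4.4] M [0.13 0.55 0.02] w 0.032 yaw -162.2 q6 0.09 tilt [ 8.e-04 -1.e-04 -1.e+00]
```

Firm contact on the hub at TCP 0.2433, so the cap underside is at 163 mm, which is flange +58. Unload, release and back off.

Emit:
play_rows(rows="-0.002 0 0 0 0 0 0.25;-0.002 0 0 0 0 0 0.6;-0.002 0 0 0 0 0 0.6;-0.002 0 0 0 0 0 0.6;-0.002 0 0 0 0 0 0.6;-0.01 0 0 0 0 0 0.6;-0.03 0 0 0 0 0 0.6;-0.08 0 0 0 0 0 0.6;-0.15 0 0 0 0 0 0.6;-0.23 0 0 0 0 0 0.6;-0.23 0 0 0 0 0 0.6;-0.23 0 0 0 0 0 0.6")

```text
clock: 27.98
position: [0.583, -0.0361, 0.3378]
tcp_rot: [[0.006, 0.305, -0.952], [0.001, -0.952, -0.305], [-1.0, 0.001, -0.006]]
force: [-0.5, -0.3, -0.4]
width: 0.051
```

Emit:
play_rows(rows="0 -0.3 0 0 0 0 0.6;0 -0.3 -0.2 0 0 0 0.6;0 -0.5 -0.3 0 0 0 0.6;0 -0.5 -0.3 0 0 0 0.6;0 -0.5 -0.3 0 0 0 0.6;0 -0.5 -0.3 0 0 0 0.6;0 -0.5 -0.3 0 0 0 0.6;0 -0.5 -0.3 0 0 0 0.6;0 -0.5 -0.3 0 0 0 0.6")

```text
clock: 28.73
position: [0.6352, 0.1908, 0.3335]
tcp_rot: [[-0.002, 0.305, -0.952], [-0.001, -0.952, -0.305], [-1.0, 0.0, 0.002]]
force: [-0.0, -0.6, 0.6]
width: 0.0513
```

Run:
```python
from h import *
d,s=snap('side','23'); brief(s)
t,s=snap('top','23'); w,s=snap('wrist','23')
a=cv2.resize(d['pixels'][175:275,265:345,::-1],None,fx=5,fy=5,interpolation=cv2.INTER_CUBIC)
b=cv2.resize(t['pixels'][190:270,295:358,::-1],None,fx=6.25,fy=6.25,interpolation=cv2.INTER_CUBIC)
cv2.imwrite('pics/c23.png',np.hstack([a[:500],b[:500]]))
```

```text
t 28.73 pos [0.6352 0.1908 0.3335] F [-0.  -0.6  0.6] M [-0.01  0.01  0.  ] w 0.0513 yaw -162.2 q6 -0.22 tilt [-0.0019 -0.0011 -1.    ]
```

View pics/c23.png

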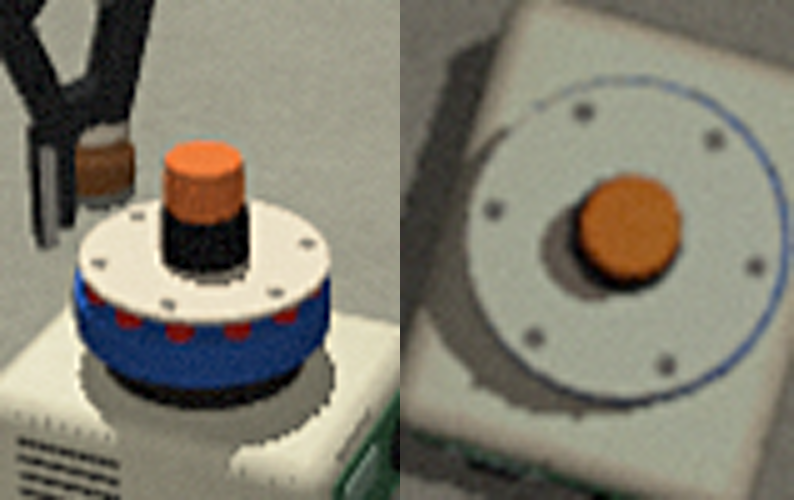

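View pics/top23.png

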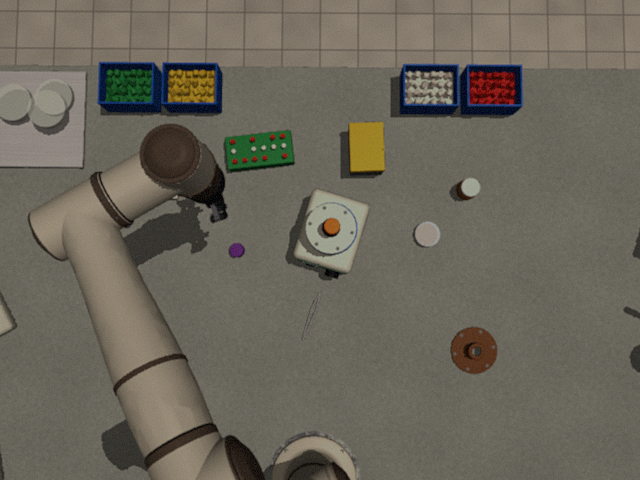

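Run:
```python
from h import *
from scipy.optimize import least_squares
t=load('top23')
def fit(pts,z,R):
    P=np.array([plane(t,295+(x-400)/6.25-.5,190+y/6.25-.5,z)[:2] for x,y in pts])
    r=least_squares(lambda c:np.hypot(*(P-c[:2]).T)-c[2],[.583,-.035,R]); print(r.x.round(4),(r.fun*1000).round(1))
fit([(584,112),(714,140),(756,266),(667,365),(535,338),(494,210)],.140,.045)   # disc holes
fit([(580,227),(681,227),(630,176),(630,279),(595,190),(666,190),(666,264),(595,264)],.187,.017) # cap
sd=load('side23')
for z,n in ((.163,'cap bottom'),(.187,'cap top'),(.136,'plate')):
    print(n,(proj(sd,[.583,-.0345,z])-[265,175])*5)
```

```text
[ 0.5834 -0.0331  0.0469] [-0.  -0.   0.1 -0.1  0.1  0. ]
[ 0.5826 -0.0345  0.0173] [-0.3 -0.3  0.1  0.2  0.1  0.1 -0.  -0. ]
cap bottom [202.99664115 203.89864223]
cap top [202.84069468 154.86179411]
plate [203.16747376 257.61638599]
```

```bash
python3 -c "
from cell import close_job
print(close_job())"
```

```text
the job is handed in; nothing more can be done
None
```

The shaker is made up, and I handed the job in at about 29 s of the 72 s; no verdict comes back. In the final pictures all three parts look level and stacked, and the robot stands clear.

- **Carrier:** I held it by the sleeve and turned it -51.6° on the way, from the pin and slot angles measured in the pictures. The slots met the pins on the first descent with about 7 N of contact, so I never had to turn it under pressure to search. Afterwards its underside was about 105 mm above the bench and both pins showed in their slots. All 12 tubes were in place before the disc went on.
- **Disc:** It sits on the sleeve, with its underside about 31 mm above the flange. I nudged it about 2 mm to centre the spigot in its bore before letting go.
- **Cap:** It snapped past the balls at about 5–6 N. It then met the hub firmly with its underside about 58 mm above the flange.

**Weakest check:** the last top view puts the disc about 2 mm off the spindle axis, mostly in +y. That is inside the 3 mm limit, but the wrist view had shown it centred just before release. The cap measured about 1 mm off or less in the same view.

The bystanders look unmoved in the final top view, except the timer, which was hidden behind the arm there. I never went near it. The purple cap and brown disc were left alone.

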